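# Load the tile stencilling jig

## Robot

A 7-joint arm with a two-finger parallel gripper is mounted at the origin on a cart in front of the work surface, level with it; the furniture and walls round the work are solid. World frame = base frame: x ahead of the robot, y to its left, z up, the work surface at z = 0. Lengths are in m, angles in degrees, forces in N, time in s.
With the tool pointing down it reaches from about 0.425 to 1.025 m from the base axis. Payload 9.4 kg.
Tool frame: the origin (TCP) lies at the very end of the fingers, on their centre line; the grasp point (between the pads) lies 19 mm behind it; z points along the fingers, x is the direction in which the jaws open and shut, and the axes are right-handed (so a half turn about z gives the same grasp; the last joint's range is limited). The gripper opens to 85 mm and grips with 20 to 120 N. Pads are 22 mm wide; open, the fingers measure 114 mm over their backs; the gripper's body (76 mm by 85 mm) begins 54 mm behind the grasp point. The pads swing forward as they close: fully open they stand 13 mm farther back than shut.
Start: joints at [65.564, 34.337, -0.143, 91.639, 0.103, 54.024, -4.572], TCP at [0.248, -0.681, 0.231] pointing down, gripper open.
Joint ranges: [-147.43, 147.43], [-19.82, 112.94], [-74.19, 73.91], [6.32, 146.72], [-59.91, 239.91], [6.04, 106.73], [-150.56, 150.56]. Speed limits (degrees/s): [127.2, 127.2, 172.46, 172.46, 180, 180, 180].

## Interface

Orientations are given as [roll, pitch, yaw] about the fixed x, y, z axes, in that order (R = Rz(yaw) Ry(pitch) Rx(roll)).
In Python, from bench import manip gives the robot as it stands.
- The arm moves only by the tool jog_arm, never from a script. Its argument "motion" is a list of rows, each a list of 3 entries, a list of its own where there are three numbers: the shift along the tool's x, y, z in m, then the turn, a rotation vector about the tool's x, y, z in rad, then the closure, from 0 (fully open) to 1 (shut). In form: [[[dx, dy, dz], [wx, wy, wz], grip], ...]. A call has 1 to 20 rows; each row shifts and turns the pose as measured when the row begins, along the tool's axes as they then stand; what a row does not reach is not made up. A row lasts 1/8 s, in which the tool goes at most 62.5 mm and 10.7 degrees, less where a joint would pass 70% of its speed; a pose out of reach is approached as far as the arm can. A call with a gripper value outside its range is refused whole. The fingers move at their own pace and stop on an object; "force" is the grip in N (left out, the last holds). Time passes only in rows, so rows that do not move let the fingers close. It gives the time, the measured TCP pose, the force and the opening at its end, in the units of the state.
- manip.state(): the state, without advancing time (a new reading comes with each control period).
- manip.read_camera(name): name is "side" or "top"; returns the picture (384x512x3 uint8, red, green, blue); there is no depth.
- manip.calibration(name): a dict with "camera_matrix" (3x3 intrinsics, pixels), "dist" ([k1, k2, p1, p2, k3] as OpenCV has them; the pictures are not rectified), "cam_to_world" (4x4, takes a point from camera to world coordinates). Camera axes: x right, y down, z forward; pixel columns grow to the right and rows downward; lengths in m; the calibration is good to about 2 mm. A picture is of the moment at which its call begins. calibration takes no time and is no camera call.
- manip.job_done(): hands the job in, once; it reports no verdict.
Trained networks look in the newest picture that a camera, given by its name, has taken for a name from the list of things; names that differ only in an ending like _2 or _b are one class to them, and where a whole thing is asked for, a point or a joint stands for the part that bears it (a point fixed in the world has none). Each returns a list of dicts, best first, with "score" (0 to 1); they miss things now and then, are a little off and sometimes report something else, mostly with a low value. They report only what shows in the picture. A call takes as long as a camera call. They do not tell look-alikes from the thing itself.
- manip.spot_in(camera, name): "extent" ([left, top, width, height] in pixels, round what is visible of it).
- manip.cut_out(camera, name): "pixels" (384x512 bool, what is visible of it) and "extent" ([left, top, width, height] in pixels, round what is visible of it).
- manip.landmark_of(camera, name): "pixel" ([row, column] in pixels: a listed point, or the origin of a listed thing).
The state is a dict: "time": time; "joint_positions": joint angles; "joint_vel": joint speeds; "joint_efforts": joint torques, N m; "eef_pos": TCP position; "orientation": TCP orientation; "ft_force": force on the tool from outside, world axes, zero at the start; "wrist_torque": the same for the moment, N m; "opening": finger opening in m.
Only numpy, scipy, OpenCV 4.12 (cv2) and the standard library are available. Lean on these libraries where they do the work, as an engineer would, in place of code of your own. Each camera call takes 0.05 s, during which the arm holds its last target.

## Task

Get the stencilling jig ready for painting: of the three bisque tiles, pick the one whose outline matches the pocket in the jig, set it down (do not drop it) fully home in the pocket, and let go of it. Then swing the stencil frame right down over it without slamming it. Leave the other tiles, the two little cups and the roll of tape where they are.

Things in the scene. Friction and masses are not known exactly. Their poses are not given: they have to be found in the camera images.
- die_jig: Stencilling jig, fixed: plywood board 205 x 150 x 12 mm with a dark brown die plate on it (148 x 116 mm, top 34 mm above the table) that has a pocket in its middle. Origin: on the table under the middle of the pocket; x points from the pocket level to the frame's hinge (away from the robot), z up.
- pocket (a point): Middle of the pocket's floor, 20 mm above the table, axes as the jig's. The pocket is a long hexagon, long along x, 1.5 mm larger all round than the pointed tile, 14 mm deep, mouth chamfered. At its middle a finger slot 46 mm wide (along x) crosses the plate along y, open at both sides, its floor 12 mm above the table, so fingers holding a tile across its width pass down beside it.
- stencil_frame (a joint): Angle of the stencil frame (rad): 0 = closed, flat on the jig; grows as it is raised. Starts upright at 1.6 to 1.75, stops at 1.85. A friction hinge keeps it where it is left; 2 to 4 N at the grip bar moves it. Aluminium frame 103 mm wide with a pierced steel sheet, which when closed lies 2 mm above the tile.
- grip_bar (a point): Middle of the frame's round wooden grip bar: 11 mm thick, 82 mm long, parallel to the hinge line and 198 mm from it, with a 32 mm open gap between bar and frame. Frame up: the bar is its top, about 240 mm above the table. Closed: 41 mm above the table, 108 mm to -x of the jig's origin. Axes turn with the frame; closed, they are the jig's.
- tile_pointed: Loose off-white bisque tile with pointed ends (a long hexagon), the one that fits the pocket: 112 mm from point to point along its x, 56 mm wide between its two straight sides along its y, 14 mm thick, 0.14 kg. Lies flat on the table. Origin: centre of its underside, z up.
- tile_square: Loose off-white bisque tile with square ends, 112 x 56 x 14 mm, long along its x; does not fit. Origin: centre of its underside.
- tile_round: Loose off-white bisque tile with half-round ends, 112 x 56 x 14 mm, long along its x; does not fit. Origin: centre of its underside.
- bisque_cup_a: Small loose off-white bisque cup, 68 mm across, 48 mm high, a bystander. Origin: centre of its underside.
- bisque_cup_b: Small loose red-brown cup, 65 mm across, 50 mm high, a bystander. Origin: centre of its underside.
- masking_tape: Loose roll of masking tape lying flat, 105 mm across, 20 mm high, a bystander. Origin: centre of its underside.
- frame_hinge (a point): Middle of the stencil frame's hinge line, which runs along the jig's y, 90 mm to +x of the jig's origin and 41 mm above the table. Axes turn with the frame; closed, they are the jig's.
Things that resemble listed ones, but are neither listed nor needed, are in the scene too. Leave any red look-alike of the tile_pointed alone.

How it is judged (in metres and radians):
On the way, in this order (a step that is already met when the one before it is completed fails the run):
1. the pointed tile lies fully home in the pocket, let go, with the stencil frame still up (horizontal distance between tile_pointed and pocket below 0.004 m and z of tile_pointed in the frame of pocket between -0.003 and 0.002 m and angle between the x axis of tile_pointed and the x axis of pocket, either way round below 0.06 rad and contact force between the fingers and tile_pointed below 0.1 N and value of joint stencil_frame above 1 rad), for 0.2 s.
2. the stencil frame is down over the tile (value of joint stencil_frame below 0.03 rad), for 0.2 s.
At the end, for the whole second after the job is handed in: The pointed tile rests at the bottom of the pocket (its underside within 2 mm of the pocket floor, centred within 4 mm, turned less than 0.06 rad from the pocket's long axis, either way round) and the stencil frame is down over it (hinge below 0.03 rad) (value of joint stencil_frame below 0.03 rad and horizontal distance between tile_pointed and pocket below 0.004 m and z of tile_pointed in the frame of pocket between -0.003 and 0.002 m and angle between the x axis of tile_pointed and the x axis of pocket, either way round below 0.06 rad and linear speed of tile_pointed below 0.02 m/s); the robot touches nothing.
It fails at once if the tile is dropped into the pocket (faster than 0.5 m/s close above it) (horizontal distance between tile_pointed and pocket below 0.03 m and z of tile_pointed in the frame of pocket below 0.06 m and linear speed of tile_pointed above 0.5 m/s).
It fails at once if the stencil frame is slammed (closing faster than 3 rad/s) (velocity of joint stencil_frame below -3 rad/s).
It fails at once if another tile, a cup or the roll of tape is moved more than 40 mm, or a cup is tipped over (distance of any of tile_square, tile_round, bisque_cup_a, bisque_cup_b, masking_tape from where it was at the start of the episode above 0.04 m or angle between any of bisque_cup_a, bisque_cup_b's own z axis and vertical above 0.6 rad).
It also fails if it takes over 62 s, if anything falls off the work surface, if the arm or the gripper's body presses on something with over 40 N, if the wrist force passes 120 N, or if a joint passes its speed limit or range.

## Working session

There is one attempt and no reset: what is moved stays moved. The work goes in short steps, Python scripts to look and compute and a tool call to move; the robot and the scene stay as the last step left them, time stands still between calls to the robot, and variables do not carry over. Pictures are saved under pics/ and viewed, and the job is handed in when it is done.

Besides the shell and the picture viewer there is one more tool, called after "Emit:" by a JSON object that holds its "fn" and its "kwargs", one argument or row to a line. jog_arm: Moves the arm, as the interface text tells. Its arguments: {"type":"object","properties":{"motion":{"type":"array"},"force":{"type":"number"}},"required":["motion"]}

```bash
mkdir -p pics; ls
python3 - <<'E'
from bench import manip
import cv2
for c in ("top","side"):
    im=manip.read_camera(c); cv2.imwrite(f"pics/{c}0.png",im[:,:,::-1])
    k=manip.calibration(c); print(c,k["camera_matrix"],k["dist"],k["cam_to_world"])
print(manip.state())
E
```

```text
pics
top [[352.76111303   0.         253.66505688]
 [  0.         352.76111303 181.70531143]
 [  0.           0.           1.        ]] [-0.07667887  0.          0.          0.          0.        ] [[-0.02502529 -0.98576954  0.16622921  0.33760313]
 [-0.99928183  0.02939954  0.02390586 -0.20237687]
 [-0.02845273 -0.16551158 -0.98579732  1.42466544]
 [ 0.          0.          0.          1.        ]]
side [[444.65261055   0.         254.19480268]
 [  0.         444.65261055 185.64442491]
 [  0.           0.           1.        ]] [0.01280848 0.         0.         0.         0.        ] [[-0.9181623  -0.1852024   0.35025429  0.01347481]
 [-0.39619745  0.43444965 -0.80887643  1.09611362]
 [-0.002362   -0.8814497  -0.47227201  0.81355437]
 [ 0.          0.          0.          1.        ]]
{'time': 0.1, 'joint_positions': array([65.56271865, 34.38080391, -0.14513018, 91.67561955,  0.10358455,
       54.02409493, -4.57213474]), 'joint_vel': array([-0.08145285, -0.10409002,  0.00834489, -0.04241213,  0.04144191,
        0.11871651,  0.01930561]), 'joint_efforts': array([ 5.84258814e-03, -7.77998900e+01,  1.56977870e+00, -2.58627248e+01,
        1.25625319e-02,  5.45868301e-03,  2.71676493e-05]), 'eef_pos': array([ 0.24831011, -0.6807087 ,  0.23049702]), 'orientation': array([ 1.79991809e+02,  7.99917105e-02, -6.99541161e+01]), 'ft_force': array([-0.62039097, -0.48535759, -0.77330425]), 'wrist_torque': array([-0.03574671, -0.01849842, -0.03654124]), 'opening': 0.08509780463439948}
```

View pics/top0.png

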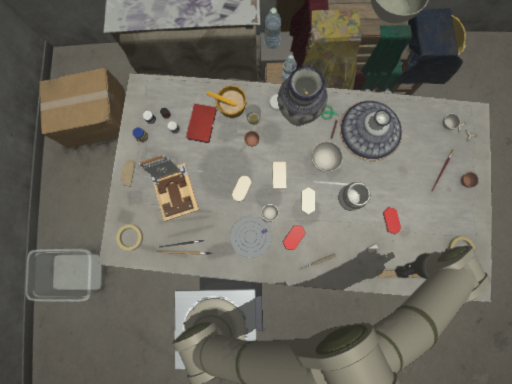

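View pics/side0.png

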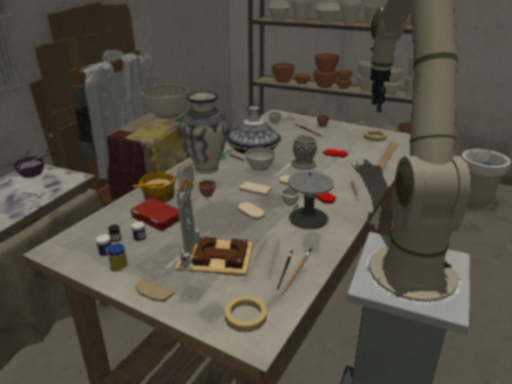

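```bash
cat > h.py <<'E'
from bench import manip
import numpy as np, cv2
def cal(c):
    k=manip.calibration(c); return k["camera_matrix"],np.array(k["dist"]),np.array(k["cam_to_world"])
def px2w(c,uv,z):
    K,d,T=cal(c); uv=np.asarray(uv,float).reshape(-1,1,2)
    n=cv2.undistortPoints(uv,K,d).reshape(-1,2)
    r=np.c_[n,np.ones(len(n))]@T[:3,:3].T; o=T[:3,3]
    s=(z-o[2])/r[:,2]; return o+r*s[:,None]
def w2px(c,P):
    K,d,T=cal(c); W=np.linalg.inv(T)
    return cv2.projectPoints(np.asarray(P,float).reshape(-1,1,3),cv2.Rodrigues(W[:3,:3])[0],W[:3,3],K,d)[0].reshape(-1,2)
E
python3 - <<'E'
from h import *
z={"tile_pointed":.0,"die_jig":0,"pocket":.02,"grip_bar":.24,"frame_hinge":.041,"tile_square":0,"bisque_cup_a":0,"masking_tape":0}
for c in ("top","side"):
  im=manip.read_camera(c)
  for n in z:
    for r in manip.landmark_of(c,n)[:4]:
      p=r["pixel"]; print(c,n,round(r["score"],2),np.round(p,1),np.round(px2w(c,[p[1],p[0]],z[n])[0],4))
  cv2.imwrite(f"pics/{c}1.png",im[:,:,::-1])
im=cv2.imread("pics/top1.png")
a=cv2.resize(im[140:230,120:220],None,fx=8,fy=8,interpolation=cv2.INTER_CUBIC)[:600]
cv2.imwrite("pics/zj.png",cv2.resize(im[145:225,130:220],None,fx=7,fy=7,interpolation=cv2.INTER_CUBIC))
cv2.imwrite("pics/zt.png",cv2.resize(im[150:230,225:325],None,fx=7,fy=7,interpolation=cv2.INTER_CUBIC))
im=cv2.imread("pics/side1.png")
cv2.imwrite("pics/zs.png",cv2.resize(im[150:280,160:350],None,fx=4,fy=4,interpolation=cv2.INTER_CUBIC))
E
```

```text
top tile_pointed 0.56 [219.  389.3] [ 0.4091 -0.7107  0.    ]
top tile_pointed 0.53 [238.8 294. ] [ 0.3423 -0.3229  0.    ]
top tile_pointed 0.52 [203.3 308.1] [ 0.4827 -0.3858  0.    ]
top die_jig 0.63 [195.2 174.3] [0.5313 0.1601 0.    ]
top pocket 0.91 [194.7 174.8] [0.5306 0.1529 0.02  ]
top grip_bar 0.87 [157.9 151.6] [0.6325 0.1814 0.24  ]
top frame_hinge 0.96 [173.7 165.3] [0.6144 0.1876 0.041 ]
top tile_square 0.93 [175.9 275.7] [ 0.5993 -0.2588  0.    ]
top tile_square 0.62 [187.  243.2] [ 0.5572 -0.1245  0.    ]
top bisque_cup_a 0.69 [211.5 268.7] [ 0.4541 -0.2255  0.    ]
top bisque_cup_a 0.54 [138.  251.9] [ 0.7637 -0.1651  0.    ]
top masking_tape 0.52 [235.9 130.8] [0.3687 0.3389 0.    ]
side tile_pointed 0.67 [197.9 322.5] [ 0.3477 -0.3082  0.    ]
side tile_pointed 0.67 [154. 334.] [ 0.4078 -0.7113  0.    ]
side tile_pointed 0.44 [180.8 294. ] [ 0.4882 -0.3962  0.    ]
side die_jig 0.59 [254.7 221. ] [0.5346 0.145  0.    ]
side pocket 0.86 [255.4 221.2] [0.5197 0.1712 0.02  ]
side grip_bar 0.76 [183.9 181.9] [0.6259 0.1825 0.24  ]
side grip_bar 0.61 [252.  218.9] [0.3893 0.4189 0.24  ]
side frame_hinge 0.83 [244.  189.4] [0.6179 0.1834 0.041 ]
side tile_square 0.62 [189.6 255.9] [ 0.5982 -0.2705  0.    ]
side bisque_cup_a 0.78 [204.2 290.4] [ 0.4413 -0.2187  0.    ]
side bisque_cup_a 0.58 [198.  205.8] [ 0.7427 -0.1389  0.    ]
side masking_tape 0.69 [316.9 243. ] [0.3677 0.3507 0.    ]
```

View pics/zj.png

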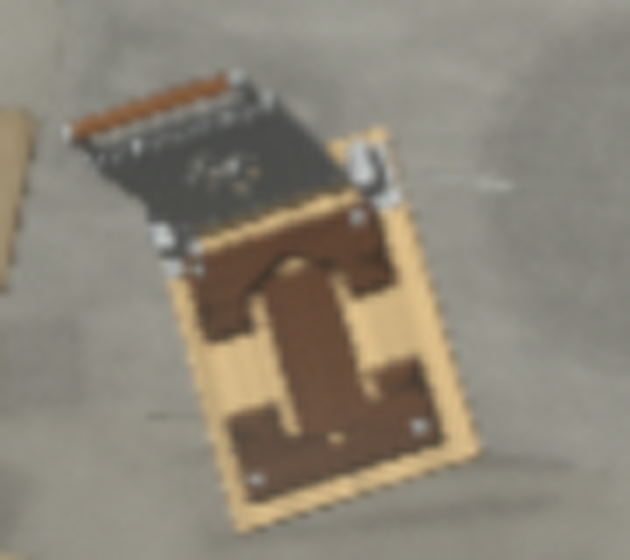

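View pics/zt.png

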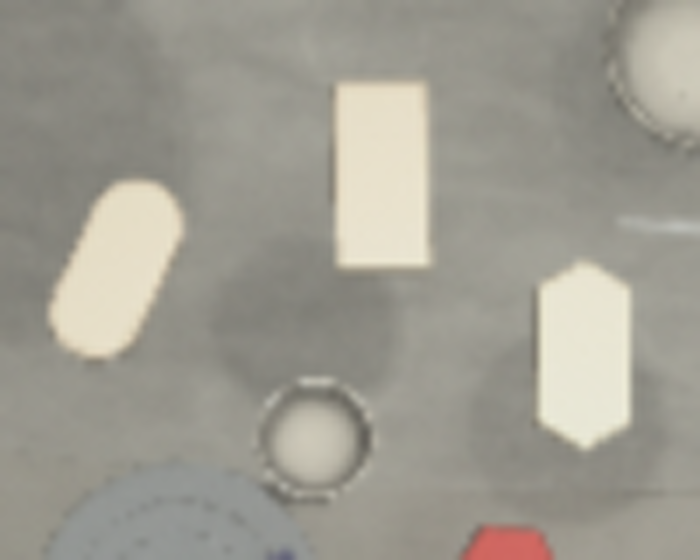

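View pics/zs.png

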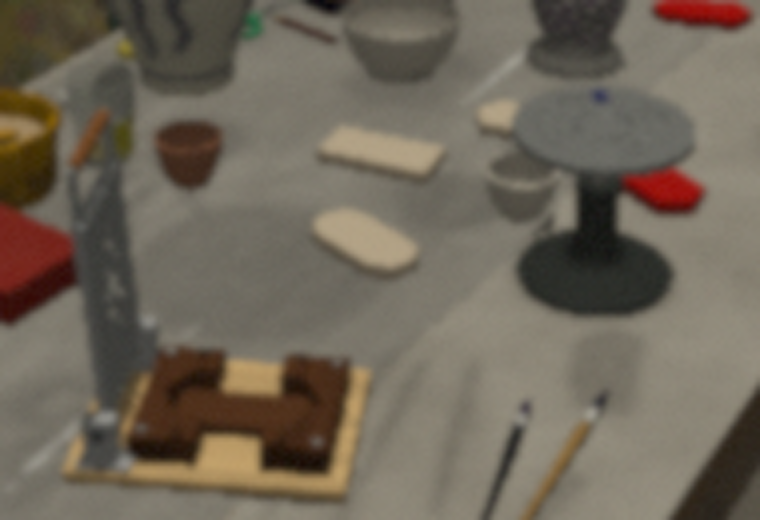

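```bash
cat > fit.py <<'E'
from h import *
from scipy.optimize import minimize
SS=8
def box(x0,x1,y0,y1,z0,z1): return np.array([[x,y,z] for x in(x0,x1) for y in(y0,y1) for z in(z0,z1)])
hexa=np.array([[56,0],[28,28],[-28,28],[-56,0],[-28,-28],[28,-28]])/1000.
def place(P,p,z=0):
    c,s=np.cos(p[2]),np.sin(p[2]); return np.c_[P[:,0]*c-P[:,1]*s+p[0],P[:,0]*s+P[:,1]*c+p[1],P[:,2]+z]
def render(cam,parts,p,roi,z=0):
    x0,y0,x1,y1=roi; m=np.zeros(((y1-y0)*SS,(x1-x0)*SS),np.uint8)
    for P in parts:
        uv=w2px(cam,place(P,p,z)); uv=(uv+.5-[x0,y0])*SS-.5
        h=cv2.convexHull(uv.astype(np.float32)).reshape(-1,2)
        cv2.fillPoly(m,[np.round(h*16).astype(np.int32)],255,shift=4,lineType=cv2.LINE_AA)
    m=cv2.resize(m,(x1-x0,y1-y0),interpolation=cv2.INTER_AREA)/255.
    return m
def fit(jobs,p0,blur=.5,z=0):
    # jobs: (cam,parts,roi,softmask,weight)
    def cost(q):
        p=[q[0]/1000,q[1]/1000,q[2]/50]; e=0
        for cam,parts,roi,S,W in jobs:
            R=cv2.GaussianBlur(render(cam,parts,p,roi,z),(0,0),blur); e+=(((R-S)**2)*W).sum()
        return e
    q0=np.array([p0[0]*1000,p0[1]*1000,p0[2]*50])
    sx=np.vstack([q0]+[q0+d for d in ([5,0,0],[0,5,0],[0,0,5])])
    r=minimize(cost,q0,method="Nelder-Mead",options=dict(initial_simplex=sx,xatol=.01,fatol=1e-4,maxiter=400))
    r=minimize(cost,r.x,method="Nelder-Mead",options=dict(xatol=.01,fatol=1e-4,maxiter=400))
    q=r.x; return np.array([q[0]/1000,q[1]/1000,q[2]/50]),r.fun
tile=[np.r_[np.c_[hexa,np.zeros(6)],np.c_[hexa,np.full(6,.014)]]]
E
python3 - <<'E'
from fit import *
im=cv2.imread("pics/top1.png").astype(float)
roi=(295,180,322,222); x0,y0,x1,y1=roi; g=im[y0:y1,x0:x1,0]  # blue channel
print(np.percentile(g,[5,30,60,90]))
bg=np.median(g[g<180]); fg=np.percentile(g,92); S=np.clip((g-bg)/(fg-bg),0,1); 
for b in (.3,.5,.7): print(fit([("top",tile,roi,S,1)],[.4827,-.3858,0.0],b))
# jig: brown: low brightness & reddish
for c,roi in (("top",(150,165,205,225)),("side",(185,230,260,275))):
    im=cv2.imread(f"pics/{c}1.png").astype(float); x0,y0,x1,y1=roi; g=im[y0:y1,x0:x1]
    print(c,g[::6,::6,1].astype(int))
E
```

```text
[130. 137. 149. 212.]
(array([ 0.49528173, -0.38540587, -0.04351782]), np.float64(26.12814101570185))
(array([ 0.49506342, -0.38546628, -0.04683096]), np.float64(21.948580243828015))
(array([ 0.49498964, -0.38546485, -0.05130256]), np.float64(19.355768490021994))
top [[107  82  76  77  85 175 138 149 141 130]
 [ 76  82  81  78  81 118 160 149 156 134]
 [147  94 101 153  70  84 188 146 144 133]
 [143 122  73  59  74  70 117 147 145 132]
 [149 169  72  87  75 188 176 148 149 139]
 [145 156 183 168  79 111 172 189 150 146]
 [146 146 184 171  82  80  75 160 141 149]
 [143 145 140  78  76  82  78  78 147 143]
 [145 141 166  88  81 162 167 136 137 139]
 [148 144 140 160 135 130 127 129 133 138]]
side [[ 63  64 134 105 111 105 105 108 105 105 112 118 118]
 [ 64  61  70 101 104 105 113 115 118 119 119 119 119]
 [ 69  60  68  44  34  55 155 153  45  46  48 134 118]
 [ 72  69  55  20  45  62 101 109  33  37  48 116 125]
 [136 100  47  44  45  48  49  48  48  43  82 124 115]
 [ 59  75  26  23  54 151 138  38  38  84 143 122 121]
 [ 70 135 125 122 135 159 159  36  28  20 151 122 127]
 [117 106 107  90  89  88  86  98 108 122 122 130 136]]
```

Run:
```python
from fit import *
im=cv2.imread("pics/top1.png")
x0,y0=280,170; z=cv2.resize(im[y0:y0+60,x0:x0+60],None,fx=9,fy=9,interpolation=cv2.INTER_NEAREST)
uv=w2px("top",place(tile[0],[.49506,-.38547,-.047])); 
cv2.polylines(z,[np.round((uv[6:]+.5-[x0,y0])*9-.5).astype(int)],True,(0,0,255),1)
cv2.polylines(z,[np.round((uv[:6]+.5-[x0,y0])*9-.5).astype(int)],True,(0,255,0),1)
cv2.imwrite("pics/ov1.png",z)
print(np.round(im[196:206:2,298:320,0]))
```

```text
[[147 148 143 120 197 210 211 210 212 211 212 210 210 210 210 213 205 160
  151 148 146 146]
 [142 139 135 118 197 210 212 212 211 212 212 211 211 211 211 212 206 157
  152 153 149 148]
 [133 134 131 119 198 211 211 212 211 212 210 212 212 211 211 211 206 156
  149 150 151 149]
 [134 134 132 120 199 213 214 212 213 212 212 212 213 212 212 212 205 146
  139 143 146 149]
 [133 132 129 130 201 212 213 214 213 213 213 213 213 213 212 213 205 142
  129 130 135 138]]
```

View pics/ov1.png

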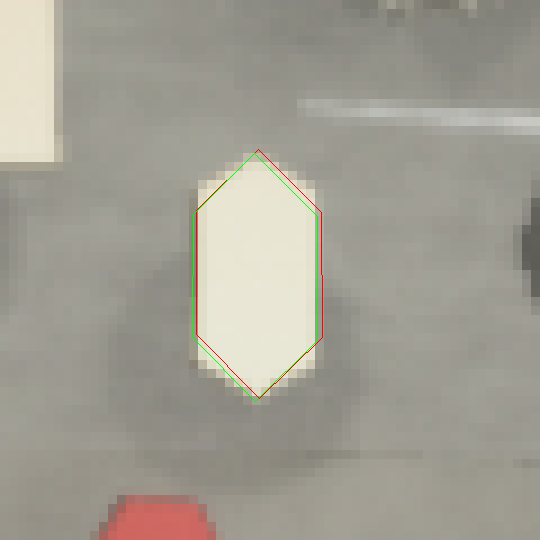

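```bash
cat >> fit.py <<'E'
def hx(L,w,s): return np.array([[L,0],[s,w],[-s,w],[-L,0],[-s,-w],[s,-w]])
def tiletop(s=.040): h=hx(.056,.028,s); return [np.c_[h,np.full(6,.014)]]
E
python3 - <<'E'
from fit import *
im=cv2.imread("pics/top1.png").astype(float)
roi=(292,178,324,224); x0,y0,x1,y1=roi; g=im[y0:y1,x0:x1,0]
S=np.clip((g-142)/(211.5-142),0,1)
for s in (.036,.038,.040,.042,.044):
  for b in (.3,.5): print(s,b,fit([("top",tiletop(s),roi,S,1)],[.4927,-.3858,0.0],b))
E
```

```text
0.036 0.3 (array([ 0.49469473, -0.38463163, -0.0549369 ]), np.float64(18.17428619252985))
0.036 0.5 (array([ 0.49468146, -0.38473238, -0.06016308]), np.float64(16.22276470317554))
0.038 0.3 (array([ 0.49450529, -0.38448904, -0.04658774]), np.float64(20.2998851426929))
0.038 0.5 (array([ 0.49491761, -0.38462572, -0.05314471]), np.float64(17.64600331726037))
0.04 0.3 (array([ 0.49578192, -0.38464565, -0.05534613]), np.float64(24.056883556366294))
0.04 0.5 (array([ 0.49492125, -0.38455829, -0.05157569]), np.float64(20.82567526510536))
0.042 0.3 (array([ 0.49542755, -0.3844469 , -0.04696701]), np.float64(28.218804289884808))
0.042 0.5 (array([ 0.49539241, -0.38501177, -0.06110252]), np.float64(25.171515886522624))
0.044 0.3 (array([ 0.49592801, -0.38475321, -0.05331821]), np.float64(33.88271454817898))
0.044 0.5 (array([ 0.49694918, -0.38490419, -0.04848303]), np.float64(30.181915185948988))
```

Run:
```python
from fit import *
im=cv2.imread("pics/top1.png").astype(float)
roi=(292,178,324,224); x0,y0,x1,y1=roi; g=im[y0:y1,x0:x1,0]
S=np.clip((g-142)/(211.5-142),0,1)
R=render("top",tiletop(.038),[.4949,-.3846,-.05],roi)
np.set_printoptions(linewidth=250)
print((10*R)[::3].astype(int)); print((10*S)[::3].astype(int)); print(w2px("top",place(tiletop(.038)[0],[.4949,-.3846,-.05])))
```

```text
[[ 0  0  0  0  0  0  0  0  0  0  0  0  0  0  0  0  0  0  0  0  0  0  0  0  0  0  0  0  0  0  0  0]
 [ 0  0  0  0  0  0  0  0  0  0  0  0  0  0  0  0  0  0  0  0  0  0  0  0  0  0  0  0  0  0  0  0]
 [ 0  0  0  0  0  0  0  0  0  0  0  0  0  0  0  0  0  0  0  0  0  0  0  0  0  0  0  0  0  0  0  0]
 [ 0  0  0  0  0  0  0  0  0  0  0  0  0  0  1  7 10  7  1  0  0  0  0  0  0  0  0  0  0  0  0  0]
 [ 0  0  0  0  0  0  0  0  0  1  6 10 10 10 10 10 10 10 10 10 10  9  5  0  0  0  0  0  0  0  0  0]
 [ 0  0  0  0  0  0  0  0  0  4 10 10 10 10 10 10 10 10 10 10 10 10 10  6  0  0  0  0  0  0  0  0]
 [ 0  0  0  0  0  0  0  0  0  4 10 10 10 10 10 10 10 10 10 10 10 10 10  6  0  0  0  0  0  0  0  0]
 [ 0  0  0  0  0  0  0  0  0  4 10 10 10 10 10 10 10 10 10 10 10 10 10  6  0  0  0  0  0  0  0  0]
 [ 0  0  0  0  0  0  0  0  0  5 10 10 10 10 10 10 10 10 10 10 10 10 10  6  0  0  0  0  0  0  0  0]
 [ 0  0  0  0  0  0  0  0  0  5 10 10 10 10 10 10 10 10 10 10 10 10 10  6  0  0  0  0  0  0  0  0]
 [ 0  0  0  0  0  0  0  0  0  5 10 10 10 10 10 10 10 10 10 10 10 10 10  6  0  0  0  0  0  0  0  0]
 [ 0  0  0 
[... 1544 characters left out ...]
9  0  0  0  0  0  0  0  0  0]
 [ 0  0  0  0  0  0  0  0  0  0  0  0  4  8  9 10 10 10  9  9  5  3  0  0  0  0  0  0  0  0  0  0]
 [ 0  0  0  0  0  0  0  0  0  0  0  0  0  0  0  0  0  0  0  0  0  0  0  0  0  0  0  0  0  0  0  0]
 [ 0  0  0  0  0  0  0  0  0  0  0  0  0  0  0  0  0  0  0  0  0  0  0  0  0  0  0  0  0  0  0  0]
 [ 0  0  0  0  0  0  0  0  0  0  0  0  0  0  0  0  0  0  0  0  0  0  0  0  0  0  0  0  0  0  0  0]
 [ 0  0  0  0  0  0  0  0  0  0  0  0  0  0  0  0  0  0  0  0  0  0  0  0  0  0  0  1  0  0  0  1]]
[[308.07736818 186.1261882 ]
 [301.12430205 190.40010681]
 [301.05225346 209.22613905]
 [308.05769014 213.87558022]
 [315.07547913 209.51399538]
 [315.03008859 190.67962783]]
```

Run:
```python
from fit import *
im=cv2.imread("pics/top1.png").astype(float)
roi=(292,178,324,224); x0,y0,x1,y1=roi; g=im[y0:y1,x0:x1,0]
S=np.clip((g-142)/(211.5-142),0,1)
W=np.ones_like(S); W[:8]=0;
for w in (.026,.0265):
 for L in (.052,.053,.054):
  for s in (.036,.038,.040):
   P=[np.c_[hx(L,w,s),np.full(6,.014)]]
   print(w,L,s,fit([("top",P,roi,S,W)],[.4947,-.3848,-.05],.3))
```

```text
0.026 0.052 0.036 (array([ 0.49387262, -0.38475294, -0.06117177]), np.float64(6.2210990228255785))
0.026 0.052 0.038 (array([ 0.49422876, -0.38478447, -0.06656502]), np.float64(4.78267707040416))
0.026 0.052 0.04 (array([ 0.49427087, -0.38484277, -0.06131211]), np.float64(5.0804406922303595))
0.026 0.053 0.036 (array([ 0.49425114, -0.38482032, -0.06585365]), np.float64(5.402665201235907))
0.026 0.053 0.038 (array([ 0.49436812, -0.38489682, -0.06430497]), np.float64(4.207400041871813))
0.026 0.053 0.04 (array([ 0.4944586 , -0.38487624, -0.06534587]), np.float64(5.0072691993880305))Traceback (most recent call last):
  File "<stdin>", line 10, in <module>
  File "fit.py", line 25, in fit
    r=minimize(cost,q0,method="Nelder-Mead",options=dict(initial_simplex=sx,xatol=.01,fatol=1e-4,maxiter=400))
    res = _minimize_neldermead(fun, x0, args, callback, bounds=bounds,
                               **options)
    fxr = func(xr)
    fx = function(np.copy(x), *(wrapper_args + args))
  File "fit.py", line 21, in cost
    R=cv2.GaussianBlur(render(cam,parts,p,roi,z),(0,0),blur); e+=(((R-S)**2)*W).sum()
                       ~~~~~~^^^^^^^^^^^^^^^^^^^
  File "fit.py", line 11, in render
    uv=w2px(cam,place(P,p,z)); uv=(uv+.5-[x0,y0])*SS-.5
  File "h.py", line 11, in w2px
    K,d,T=cal(c); W=np.linalg.inv(T)
          ~~~^^^
  File "h.py", line 4, in cal
    k=manip.calibration(c); return k["camera_matrix"],np.array(k["dist"]),np.array(k["cam_to_world"])
ValueError: time passes only in moves, steps and waits
```

```bash
python3 - <<'E'
s=open('h.py').read()
i=s.index("def cal"); j=s.index("def px2w")
new='''_C={"top":(np.array([[352.76111303,0,253.66505688],[0,352.76111303,181.70531143],[0,0,1.]]),np.array([-.07667887,0,0,0,0.]),np.array([[-0.02502529,-0.98576954,0.16622921,0.33760313],[-0.99928183,0.02939954,0.02390586,-0.20237687],[-0.02845273,-0.16551158,-0.98579732,1.42466544],[0,0,0,1.]])),
"side":(np.array([[444.65261055,0,254.19480268],[0,444.65261055,185.64442491],[0,0,1.]]),np.array([.01280848,0,0,0,0.]),np.array([[-0.9181623,-0.1852024,0.35025429,0.01347481],[-0.39619745,0.43444965,-0.80887643,1.09611362],[-0.002362,-0.8814497,-0.47227201,0.81355437],[0,0,0,1.]]))}
def cal(c): return _C[c]
'''
open('h.py','w').write(s[:i]+new+s[j:])
E
cat > jig.py <<'E'
from fit import *
h=.023
parts=[box(-.074,-h,-.058,.058,.012,.034),box(h,.074,-.058,.058,.012,.034),box(-h,h,-.0295,.0295,.012,.020)]
rois={"top":(148,168,206,226),"side":(185,225,262,275)}
def soft(c,f):
    im=cv2.imread(f).astype(float); x0,y0,x1,y1=rois[c]; g=im[y0:y1,x0:x1]
    b,gr,r=g[...,0],g[...,1],g[...,2]
    hi,lo=(165,82) if c=="top" else (140,50)
    S=np.clip((hi-gr)/(hi-lo),0,1)
    red=r/(b+1.)
    S*=np.clip((red-1.15)/.2,0,1) # brown only
    return S
E
python3 - <<'E'
from jig import *
res={}
for c in ("top","side"):
    S=soft(c,f"pics/{c}1.png"); x0,y0,x1,y1=rois[c]
    p,e=fit([(c,parts,rois[c],S,1)],[.532,.155,.27],.4); print(c,p,e); res[c]=p
    im=cv2.imread(f"pics/{c}1.png")[y0:y1,x0:x1]
    z=cv2.resize(im,None,fx=8,fy=8,interpolation=cv2.INTER_NEAREST)
    for P in parts[:2]:
        uv=w2px(c,place(P[[1,3,7,5]],p)); cv2.polylines(z,[np.round((uv+.5-[x0,y0])*8-.5).astype(int)],True,(0,255,0),1)
    uv=w2px(c,place(np.c_[hx(.0575,.0295,.0395),np.full(6,.034)],p)); cv2.polylines(z,[np.round((uv+.5-[x0,y0])*8-.5).astype(int)],True,(255,255,0),1)
    zz=cv2.resize((S*255).astype(np.uint8),None,fx=8,fy=8,interpolation=cv2.INTER_NEAREST); zz=cv2.cvtColor(zz,cv2.COLOR_GRAY2BGR)
    cv2.imwrite(f"pics/jo_{c}.png",z); cv2.imwrite(f"pics/jm_{c}.png",zz)
E
```

```text
top [0.53019592 0.15457367 0.29190402] 100.72288323619365
side [0.52996714 0.15914342 0.29517508] 151.15865360929783
```

View pics/jo_top.png

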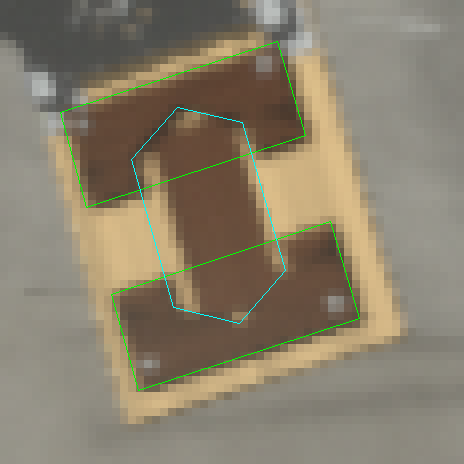

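View pics/jo_side.png

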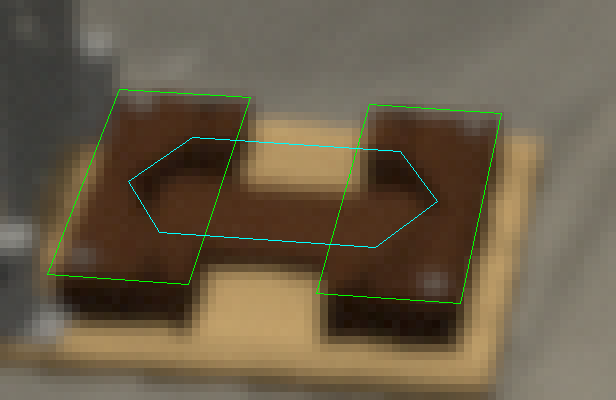

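View pics/jm_top.png

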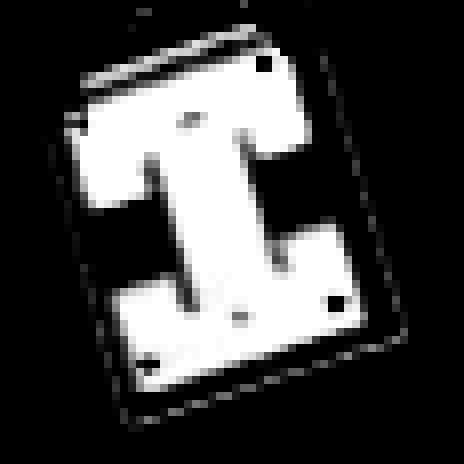

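```bash
cat >> jig.py <<'E'
def weight(c,p):
    x0,y0,x1,y1=rois[c]; u,v=np.meshgrid(np.arange(x0,x1),np.arange(y0,y1)); P=px2w(c,np.c_[u.ravel(),v.ravel()],.034)
    d=P[:,:2]-p[:2]; cs,sn=np.cos(p[2]),np.sin(p[2]); x=d[:,0]*cs+d[:,1]*sn; y=-d[:,0]*sn+d[:,1]*cs
    W=np.ones(len(x))
    W[(x>.070)|(x<-.082)|(abs(y)>.066)]=0
    W[(abs(x)<.062)&(abs(y)<.035)]=0
    if c=="side": W[(y>.02)]=0; W[(abs(y)<.045)&(abs(x)<.05)]=0; W[x>.05]=0
    return W.reshape(u.shape)
E
python3 - <<'E'
from jig import *
for c in ("top","side"):
    S=soft(c,f"pics/{c}1.png"); x0,y0,x1,y1=rois[c]; p=[.530,.155,.28]
    for i in range(3):
        p,e=fit([(c,parts,rois[c],S,weight(c,p))],p,.4); print(c,p,e)
    im=cv2.imread(f"pics/{c}1.png")[y0:y1,x0:x1]; im=(im*(.5+.5*weight(c,p)[...,None])).astype(np.uint8)
    z=cv2.resize(im,None,fx=8,fy=8,interpolation=cv2.INTER_NEAREST)
    for P in parts[:2]:
        uv=w2px(c,place(P[[1,3,7,5]],p)); cv2.polylines(z,[np.round((uv+.5-[x0,y0])*8-.5).astype(int)],True,(0,255,0),1)
    uv=w2px(c,place(np.c_[hx(.0575,.0295,.0395),np.full(6,.034)],p)); cv2.polylines(z,[np.round((uv+.5-[x0,y0])*8-.5).astype(int)],True,(255,255,0),1)
    cv2.imwrite(f"pics/jo2_{c}.png",z)
E
```

```text
top [0.53090827 0.15498948 0.28865233] 20.593902540322258
top [0.53070825 0.15490835 0.29126832] 20.519266535967468
top [0.53070825 0.15490835 0.29126832] 20.519437912872863
side [0.5298387  0.16296592 0.28129945] 2.9477125987612665
side [0.52963616 0.16289099 0.28128364] 3.495398176280876
side [0.52965267 0.16287706 0.2810156 ] 3.495531364075673
```

View pics/jo2_top.png

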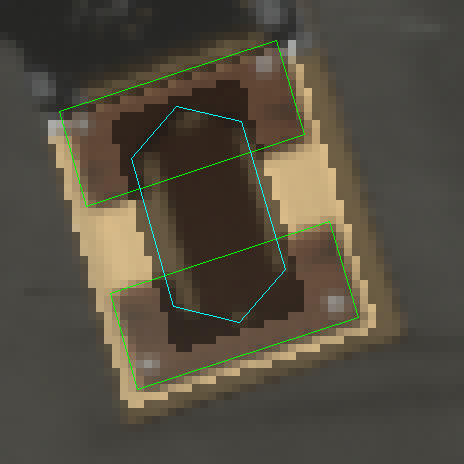

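View pics/jo2_side.png

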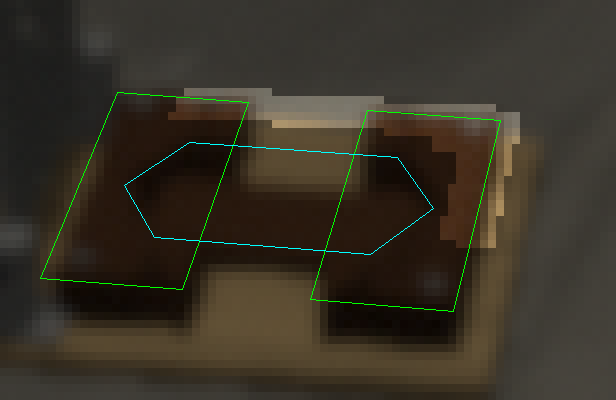

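Run:
```python
from jig import *
board=[box(-.1025,.1025,-.075,.075,0,.012), box(-.074,.074,-.058,.058,.012,.034)]
for c,roi,cut in (("top",(148,160,210,230),None),("side",(170,225,275,290),None)):
    im=cv2.imread(f"pics/{c}1.png").astype(float); x0,y0,x1,y1=roi; g=im[y0:y1,x0:x1]
    sat=(g.max(2)-g.min(2))/(g.max(2)+1)
    S=np.clip((sat-.15)/(.2),0,1)
    W=np.ones_like(S)
    u,v=np.meshgrid(np.arange(x0,x1),np.arange(y0,y1)); P=px2w(c,np.c_[u.ravel(),v.ravel()],.012)
    p=np.array([.530,.155,.29])
    d=P[:,:2]-p[:2]; x=(d[:,0]*np.cos(p[2])+d[:,1]*np.sin(p[2])).reshape(S.shape)
    W[x>.065]=0
    if c=="side": W[x>.04]=0
    for i in range(2): p,e=fit([(c,board,roi,S,W)],p,.4)
    print(c,p,e, "lateral at", )
    im=(S*W*255).astype(np.uint8); z=cv2.cvtColor(cv2.resize(im,None,fx=6,fy=6,interpolation=cv2.INTER_NEAREST),cv2.COLOR_GRAY2BGR)
    uv=w2px(c,place(board[0][[1,3,7,5]],p)); cv2.polylines(z,[np.round((uv+.5-[x0,y0])*6-.5).astype(int)],True,(0,255,0),1)
    cv2.imwrite(f"pics/bo_{c}.png",z)
```

```text
top [0.54701018 0.15978223 0.28594785] 23.549145446842974 lateral at
side [0.54516055 0.16077768 0.28210888] 49.26532553653219 lateral at
```

View pics/bo_top.png

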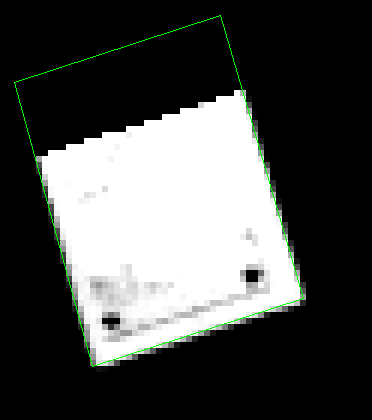

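View pics/bo_side.png

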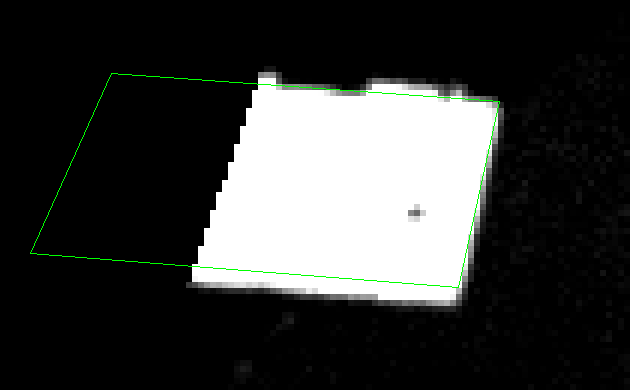

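```bash
cat > plan.py <<'E'
import sys
from h import *
from scipy.spatial.transform import Rotation as Ro
def plan(pos,yaw,n,pitch=0,roll=180):
    s=manip.state(); p=np.array(s["eef_pos"]); R=Ro.from_euler("xyz",s["orientation"],degrees=True)
    T=Ro.from_euler("xyz",[roll,pitch,yaw],degrees=True)
    rv=(R.inv()*T).as_rotvec()/n; d=(np.array(pos)-p)/n
    print("t",s["time"],"p",np.round(p,4),"o",np.round(s["orientation"],2),"open",round(s["opening"],4),"F",np.round(s["ft_force"],1))
    for i in range(n):
        print(np.round(R.inv().apply(d),4).tolist(),np.round(rv,3).tolist()); R=R*Ro.from_rotvec(rv)
if __name__=="__main__":
    a=[float(x) for x in sys.argv[1:]]; plan(a[:3],a[3],int(a[4]),*(a[5:6]))
E
python3 plan.py .4944 -.3849 .16 -93.7 10
```

```text
t 1.0 p [ 0.2485 -0.6811  0.2313] o [180.    -0.   -69.96] open 0.0853 F [-0.3  0.1  1.5]
[-0.0194, -0.0333, 0.0071] [0.0, -0.0, 0.041]
[-0.0208, -0.0324, 0.0071] [0.0, -0.0, 0.041]
[-0.0221, -0.0315, 0.0071] [0.0, -0.0, 0.041]
[-0.0234, -0.0306, 0.0071] [0.0, -0.0, 0.041]
[-0.0246, -0.0296, 0.0071] [0.0, -0.0, 0.041]
[-0.0258, -0.0286, 0.0071] [0.0, -0.0, 0.041]
[-0.027, -0.0275, 0.0071] [0.0, -0.0, 0.041]
[-0.0281, -0.0263, 0.0071] [0.0, -0.0, 0.041]
[-0.0292, -0.0251, 0.0071] [0.0, -0.0, 0.041]
[-0.0302, -0.0239, 0.0071] [0.0, -0.0, 0.041]
```

Emit:
{"fn": "jog_arm", "kwargs": {
  "motion": [
    [[-0.019, -0.033, 0.005], [0, 0, 0.041], 0],
    [[-0.021, -0.032, 0.005], [0, 0, 0.041], 0],
    [[-0.022, -0.0315, 0.005], [0, 0, 0.041], 0],
    [[-0.023, -0.0305, 0.005], [0, 0, 0.041], 0],
    [[-0.0245, -0.0295, 0.005], [0, 0, 0.041], 0],
    [[-0.026, -0.0285, 0.005], [0, 0, 0.041], 0],
    [[-0.027, -0.0275, 0.005], [0, 0, 0.041], 0],
    [[-0.028, -0.0265, 0.005], [0, 0, 0.041], 0],
    [[-0.029, -0.025, 0.005], [0, 0, 0.041], 0],
    [[-0.03, -0.024, 0.005], [0, 0, 0.041], 0],
    [[0, 0, 0], [0, 0, 0], 0]
  ],
  "force": 40
}}

```text
time: 2.38
eef_pos: [0.5033, -0.3795, 0.1798]
orientation: [-179.9, -0.1, -94.3]
ft_force: [-0.1, -0.1, -0.3]
opening: 0.0858
```

```bash
python3 plan.py .4944 -.3849 .10 -93.7 4
python3 - <<'E'
from h import *
for c in("top","side"):
    im=manip.read_camera(c); cv2.imwrite(f"pics/{c}2.png",im[:,:,::-1])
im=cv2.imread("pics/top2.png");cv2.imwrite("pics/a.png",cv2.resize(im[130:260,240:400],None,fx=4,fy=4))
print(w2px("top",[[.4944,-.3849,.014]]))
E
```

```text
t 2.375 p [ 0.5033 -0.3795  0.1798] o [-1.7986e+02 -1.4000e-01 -9.4320e+01] open 0.0858 F [-0.1 -0.1 -0.3]
[0.0015, 0.0022, 0.02] [-0.001, -0.001, -0.003]
[0.0015, 0.0021, 0.02] [-0.001, -0.001, -0.003]
[0.0015, 0.0021, 0.02] [-0.001, -0.001, -0.003]
[0.0015, 0.0021, 0.02] [-0.001, -0.001, -0.003]
[[308.15497031 200.03843955]]
```

View pics/a.png

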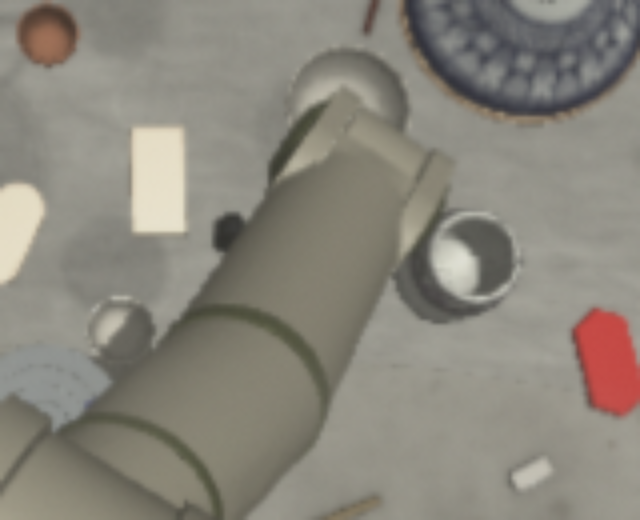

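View pics/side2.png

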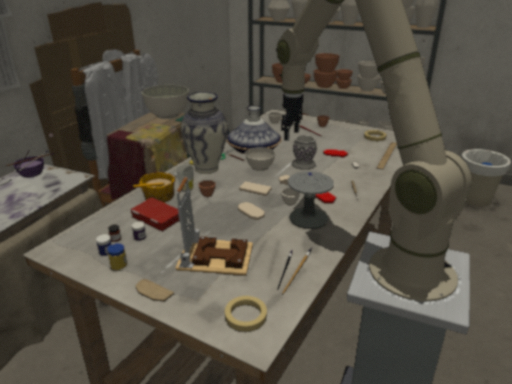

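Emit:
{"fn": "jog_arm", "kwargs": {
  "motion": [
    [[0.002, 0.003, 0.025], [0, 0, -0.003], 0],
    [[0.002, 0.003, 0.025], [0, 0, -0.003], 0],
    [[0.002, 0.002, 0.025], [0, 0, -0.003], 0],
    [[0.0, 0.0, 0.025], [0, 0, 0], 0],
    [[0.0, 0.0, 0.02], [0, 0, 0], 0],
    [[0, 0, 0], [0, 0, 0], 0]
  ]
}}

```text
time: 3.22
eef_pos: [0.4859, -0.4, 0.0596]
orientation: [-179.8, -0.6, -94.7]
ft_force: [-0.1, 0.1, 0.3]
opening: 0.0853
```

```bash
python3 plan.py .4944 -.3849 .0 -93.7 5
```

```text
t 3.225 p [ 0.4859 -0.4     0.0596] o [-179.81   -0.63  -94.67] open 0.0853 F [-0.1  0.1  0.3]
[-0.0033, -0.0014, 0.0119] [-0.001, -0.002, -0.003]
[-0.0033, -0.0014, 0.0119] [-0.001, -0.002, -0.003]
[-0.0032, -0.0014, 0.0119] [-0.001, -0.002, -0.003]
[-0.0032, -0.0015, 0.0119] [-0.001, -0.002, -0.003]
[-0.0032, -0.0015, 0.0119] [-0.001, -0.002, -0.003]
```

Emit:
{"fn": "jog_arm", "kwargs": {
  "motion": [
    [[-0.0075, -0.0035, 0], [-0.002, -0.005, -0.008], 0],
    [[-0.0075, -0.0035, 0], [-0.002, -0.005, -0.008], 0],
    [[0, 0, 0], [0, 0, 0], 0],
    [[0, 0, 0], [0, 0, 0], 0]
  ]
}}

```text
time: 3.72
eef_pos: [0.4952, -0.3865, 0.0626]
orientation: [-179.9, -0.2, -93.8]
ft_force: [-0.3, 0.4, 0.2]
opening: 0.0855
```

```bash
python3 plan.py .4944 -.3849 .0 -93.7 5
```

```text
t 3.725 p [ 0.4952 -0.3865  0.0626] o [-1.7986e+02 -1.5000e-01 -9.3750e+01] open 0.0855 F [-0.3  0.4  0.2]
[-0.0003, 0.0002, 0.0125] [-0.0, -0.001, -0.0]
[-0.0003, 0.0002, 0.0125] [-0.0, -0.001, -0.0]
[-0.0003, 0.0002, 0.0125] [-0.0, -0.001, -0.0]
[-0.0003, 0.0002, 0.0125] [-0.0, -0.001, -0.0]
[-0.0003, 0.0002, 0.0125] [-0.0, -0.001, -0.0]
```

Emit:
{"fn": "jog_arm", "kwargs": {
  "motion": [
    [[-0.001, 0, 0.01], [0, 0, 0], 0],
    [[-0.001, 0, 0.01], [0, 0, 0], 0],
    [[-0.001, 0, 0.01], [0, 0, 0], 0],
    [[0, 0, 0], [0, 0, 0], 0]
  ]
}}

```text
time: 4.22
eef_pos: [0.4952, -0.3832, 0.03]
orientation: [-179.9, -0.1, -93.7]
ft_force: [-1.4, 0.9, -0.7]
opening: 0.0856
```

```bash
python3 plan.py .4944 -.3849 .0 -93.7 4;python3 - <<'E'
from h import *
for c in("side",):
    im=manip.read_camera(c); cv2.imwrite(f"pics/{c}3.png",im[:,:,::-1])
im=cv2.imread("pics/side3.png");cv2.imwrite("pics/b.png",cv2.resize(im[120:220,240:360],None,fx=6,fy=6))
E
```

```text
t 4.225 p [ 0.4952 -0.3832  0.03  ] o [-1.799e+02 -1.400e-01 -9.374e+01] open 0.0856 F [-1.4  0.9 -0.7]
[0.0004, 0.0002, 0.0075] [-0.0, -0.001, -0.0]
[0.0004, 0.0002, 0.0075] [-0.0, -0.001, -0.0]
[0.0004, 0.0002, 0.0075] [-0.0, -0.001, -0.0]
[0.0004, 0.0002, 0.0075] [-0.0, -0.001, -0.0]
```

View pics/b.png

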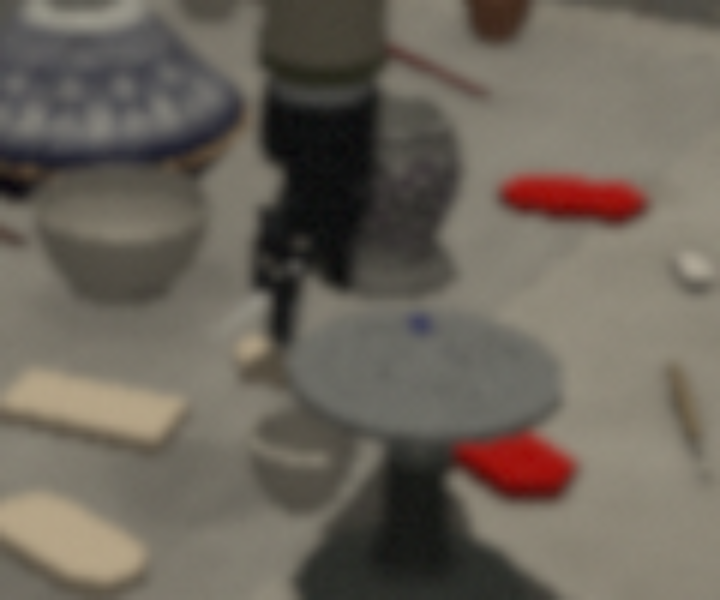

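The side view shows the near finger beside the pointed tile's tip (about 255,348 in the zoom), no contact. Lower and grip.

Emit:
{"fn": "jog_arm", "kwargs": {
  "motion": [
    [[0.001, 0.0005, 0.01], [0, 0, 0], 0],
    [[0.0005, 0.0005, 0.01], [0, 0, 0], 0],
    [[0, 0, 0.008], [0, 0, 0], 0],
    [[0, 0, 0], [0, 0, 0], 0]
  ]
}}

```text
time: 4.78
eef_pos: [0.4942, -0.3853, 0.0004]
orientation: [-179.9, -0.2, -93.8]
ft_force: [0.7, -0.9, 0.6]
opening: 0.0853
```

```bash
python3 plan.py .4944 -.3849 .0 -93.7 1
```

```text
t 4.775 p [ 4.942e-01 -3.853e-01  4.000e-04] o [-1.7987e+02 -1.7000e-01 -9.3770e+01] open 0.0853 F [ 0.7 -0.9  0.6]
[-0.0004, -0.0002, 0.0004] [-0.002, -0.003, -0.001]
```

Emit:
{"fn": "jog_arm", "kwargs": {
  "motion": [
    [[0, 0, 0], [0, 0, 0], 0.3],
    [[0, 0, 0], [0, 0, 0], 0.5],
    [[0, 0, 0], [0, 0, 0], 1],
    [[0, 0, 0], [0, 0, 0], 1],
    [[0, 0, 0], [0, 0, 0], 1],
    [[0, 0, 0], [0, 0, 0], 1]
  ],
  "force": 50
}}

```text
time: 5.52
eef_pos: [0.4943, -0.3852, 0.0013]
orientation: [-179.8, -0.2, -93.8]
ft_force: [0.7, 0.0, -1.4]
opening: 0.0544
```

Emit:
{"fn": "jog_arm", "kwargs": {
  "motion": [
    [[0, 0, -0.01], [0, 0, 0], 1],
    [[0, 0, -0.02], [0, 0, 0], 1],
    [[0, 0, -0.03], [0, 0, 0], 1],
    [[0, 0, -0.03], [0, 0, 0], 1],
    [[0, 0, -0.03], [0, 0, 0], 1],
    [[0, 0, -0.03], [0, 0, 0], 1],
    [[0, 0, -0.03], [0, 0, 0], 1],
    [[0, 0, -0.03], [0, 0, 0], 1],
    [[0, 0, 0], [0, 0, 0], 1]
  ]
}}

```text
time: 6.65
eef_pos: [0.493, -0.3846, 0.2295]
orientation: [-179.5, -0.4, -93.8]
ft_force: [0.9, 1.4, -1.7]
opening: 0.0541
```

```bash
python3 - <<'E'
from h import *
for c in("side",):
    im=manip.read_camera(c); cv2.imwrite(f"pics/{c}4.png",im[:,:,::-1])
im=cv2.imread("pics/side4.png");cv2.imwrite("pics/b4.png",cv2.resize(im[90:190,230:350],None,fx=6,fy=6))
E
python3 plan.py .5310 .1554 .21 -73.7 14
```

```text
t 6.7 p [ 0.4924 -0.3842  0.2281] o [-179.56   -0.3   -93.81] open 0.0543 F [-0.3 -0.1 -2.3]
[-0.0386, -0.0002, 0.0011] [-0.0, -0.0, -0.025]
[-0.0386, -0.0011, 0.0011] [-0.0, -0.0, -0.025]
[-0.0386, -0.0021, 0.0011] [-0.0, -0.0, -0.025]
[-0.0385, -0.0031, 0.0011] [-0.0, -0.0, -0.025]
[-0.0384, -0.004, 0.0012] [-0.0, -0.0, -0.025]
[-0.0383, -0.005, 0.0012] [-0.0, -0.0, -0.025]
[-0.0382, -0.006, 0.0012] [-0.0, -0.0, -0.025]
[-0.038, -0.0069, 0.0012] [-0.0, -0.0, -0.025]
[-0.0378, -0.0079, 0.0012] [-0.0, -0.0, -0.025]
[-0.0376, -0.0088, 0.0012] [-0.0, -0.0, -0.025]
[-0.0374, -0.0098, 0.0012] [-0.0, -0.0, -0.025]
[-0.0371, -0.0107, 0.0013] [-0.0, -0.0, -0.025]
[-0.0368, -0.0116, 0.0013] [-0.0, -0.0, -0.025]
[-0.0365, -0.0125, 0.0013] [-0.0, -0.0, -0.025]
```

View pics/b4.png

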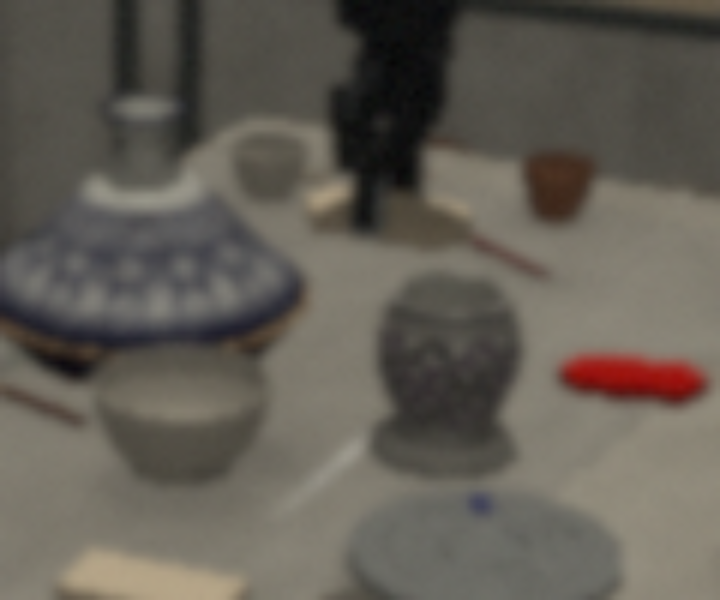

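Emit:
{"fn": "jog_arm", "kwargs": {
  "motion": [
    [[-0.02, 0, 0], [0, 0, -0.013], 1],
    [[-0.0385, -0.001, 0.001], [0, 0, -0.025], 1],
    [[-0.0385, -0.002, 0.001], [0, 0, -0.025], 1],
    [[-0.0385, -0.003, 0.001], [0, 0, -0.025], 1],
    [[-0.0385, -0.004, 0.001], [0, 0, -0.025], 1],
    [[-0.0385, -0.005, 0.001], [0, 0, -0.025], 1],
    [[-0.038, -0.006, 0.001], [0, 0, -0.025], 1],
    [[-0.038, -0.007, 0.001], [0, 0, -0.025], 1],
    [[-0.038, -0.008, 0.001], [0, 0, -0.025], 1],
    [[-0.0375, -0.009, 0.001], [0, 0, -0.025], 1],
    [[-0.0375, -0.01, 0.001], [0, 0, -0.025], 1],
    [[-0.037, -0.0105, 0.001], [0, 0, -0.025], 1],
    [[-0.037, -0.0115, 0.001], [0, 0, -0.025], 1],
    [[-0.02, -0.007, 0.001], [0, 0, -0.013], 1],
    [[0, 0, 0], [0, 0, 0], 1],
    [[0, 0, 0], [0, 0, 0], 1]
  ]
}}

```text
time: 8.7
eef_pos: [0.512, 0.1515, 0.1998]
orientation: [178.8, 0.3, -73.4]
ft_force: [-0.1, -0.6, -2.9]
opening: 0.0545
```

```bash
python3 - <<'E'
from h import *
for c in("side","top"):
    im=manip.read_camera(c); cv2.imwrite(f"pics/{c}5.png",im[:,:,::-1])
a=cv2.imread("pics/side5.png");b=cv2.imread("pics/top5.png")
cv2.imwrite("pics/c5.png",np.hstack([cv2.resize(a[120:290,140:310],(400,400)),cv2.resize(b[130:240,120:230],(400,400))]))
E
python3 plan.py .5310 .1554 .1 -73.7 5
```

```text
t 8.8 p [0.5123 0.1513 0.2   ] o [178.78   0.34 -73.49] open 0.0542 F [-1.  -0.7 -1.7]
[0.0004, -0.0042, 0.0199] [0.004, 0.001, 0.001]
[0.0004, -0.0041, 0.0199] [0.004, 0.001, 0.001]
[0.0003, -0.0041, 0.02] [0.004, 0.001, 0.001]
[0.0003, -0.004, 0.02] [0.004, 0.001, 0.001]
[0.0003, -0.0039, 0.02] [0.004, 0.001, 0.001]
```

View pics/c5.png

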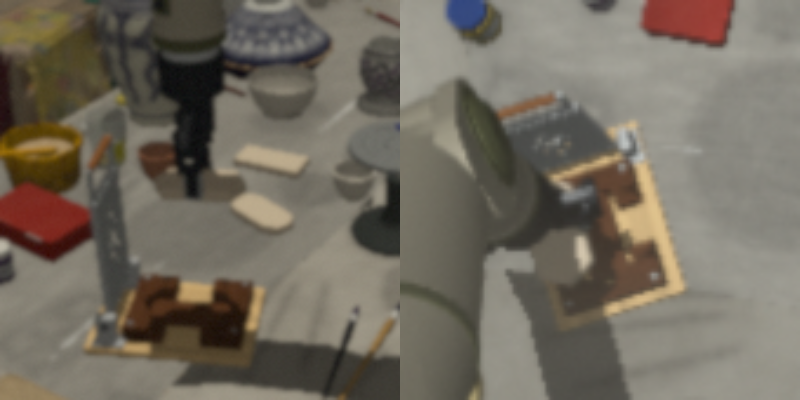

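Emit:
{"fn": "jog_arm", "kwargs": {
  "motion": [
    [[0.0, -0.007, 0.0], [0.01, 0.003, 0.002], 1],
    [[0.0, -0.007, 0.01], [0.01, 0.002, 0.002], 1],
    [[0.001, -0.006, 0.02], [0, 0, 0], 1],
    [[0, 0, 0.02], [0, 0, 0], 1],
    [[0, 0, 0.02], [0, 0, 0], 1],
    [[0, 0, 0.02], [0, 0, 0], 1],
    [[0, 0, 0.01], [0, 0, 0], 1],
    [[0, 0, 0], [0, 0, 0], 1],
    [[0, 0, 0], [0, 0, 0], 1]
  ]
}}

```text
time: 9.93
eef_pos: [0.5365, 0.1527, 0.0947]
orientation: [-179.7, -0.1, -74.1]
ft_force: [-0.9, 0.3, -2.2]
opening: 0.0545
```

```bash
python3 plan.py .5310 .1554 .07 -73.7 3
```

```text
t 9.925 p [0.5365 0.1527 0.0947] o [-1.7975e+02 -6.0000e-02 -7.4150e+01] open 0.0545 F [-0.9  0.3 -2.2]
[-0.0014, 0.0015, 0.0082] [-0.001, -0.0, -0.003]
[-0.0014, 0.0015, 0.0082] [-0.001, -0.0, -0.003]
[-0.0014, 0.0015, 0.0082] [-0.001, -0.0, -0.003]
```

Emit:
{"fn": "jog_arm", "kwargs": {
  "motion": [
    [[-0.002, 0.002, 0.009], [-0.002, 0, -0.004], 1],
    [[-0.002, 0.002, 0.009], [-0.002, 0, -0.004], 1],
    [[0, 0, 0.006], [0, 0, 0], 1],
    [[0, 0, 0], [0, 0, 0], 1],
    [[0, 0, 0], [0, 0, 0], 1]
  ]
}}

```text
time: 10.55
eef_pos: [0.5319, 0.1561, 0.0702]
orientation: [-179.9, -0.0, -73.6]
ft_force: [-1.1, -0.1, -2.3]
opening: 0.0541
```

```bash
python3 plan.py .5310 .1554 .022 -73.7 3
python3 - <<'E'
from h import *
for c in("side","top"):
    im=manip.read_camera(c); cv2.imwrite(f"pics/{c}6.png",im[:,:,::-1])
a=cv2.imread("pics/side6.png");b=cv2.imread("pics/top6.png")
cv2.imwrite("pics/c6.png",cv2.resize(a[190:290,160:290],None,fx=6,fy=6,interpolation=cv2.INTER_CUBIC))
cv2.imwrite("pics/d6.png",cv2.resize(b[145:235,130:220],None,fx=6,fy=6,interpolation=cv2.INTER_CUBIC))
E
```

```text
t 10.55 p [0.5319 0.1561 0.0702] o [-1.7987e+02 -5.0000e-02 -7.3640e+01] open 0.0541 F [-1.1 -0.1 -2.3]
[0.0001, 0.0004, 0.016] [-0.001, -0.0, 0.0]
[0.0001, 0.0004, 0.0161] [-0.001, -0.0, 0.0]
[0.0001, 0.0003, 0.0161] [-0.001, -0.0, 0.0]
```

View pics/c6.png

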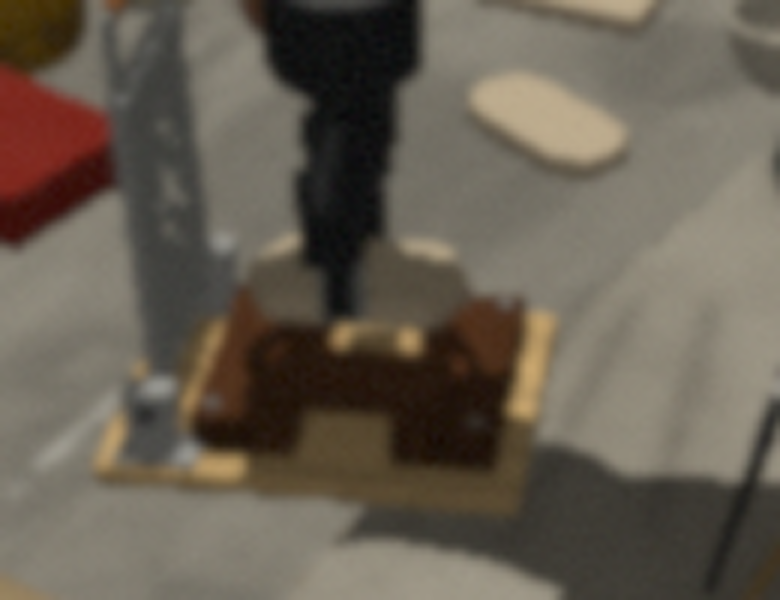

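View pics/d6.png

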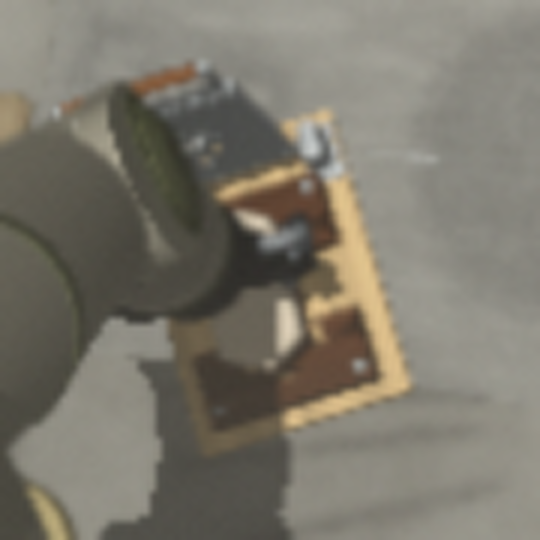

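```bash
cat > ov.py <<'E'
from fit import *
def ov(img,c,tp,tz,jp,roi,f,out,s=.039):
    x0,y0,x1,y1=roi; z=cv2.resize(cv2.imread(img)[y0:y1,x0:x1],None,fx=f,fy=f,interpolation=cv2.INTER_CUBIC)
    def dr(P,p,col,zz=0):
        uv=w2px(c,place(P,p,zz)); cv2.polylines(z,[np.round((uv+.5-[x0,y0])*f-.5).astype(int)],True,col,1)
    if tp is not None:
        h=hx(.056,.028,s)
        dr(np.c_[h,np.full(6,.014)],tp,(0,0,255),tz); dr(np.c_[h,np.full(6,.0)],tp,(0,255,0),tz)
    if jp is not None:
        dr(np.c_[hx(.0575,.0295,.0395),np.full(6,.034)],jp,(255,255,0))
        dr(np.array([[.074,.058,.034],[-.074,.058,.034],[-.074,-.058,.034],[.074,-.058,.034]]),jp,(255,0,255))
        dr(np.array([[-.0875,.075,.012],[.10,.075,.012],[.10,-.075,.012],[-.0875,-.075,.012]]),jp,(255,0,0))
    cv2.imwrite(out,z)
E
python3 - <<'E'
from ov import *
for c,roi in (("side",(175,205,275,285)),("top",(145,165,215,230))):
    ov(f"pics/{c}6.png",c,[.5319,.1561,.284],.0689,[.531,.1554,.284],roi,8,f"pics/ov6{c}.png")
E
```

```text
(no output)
```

View pics/ov6side.png

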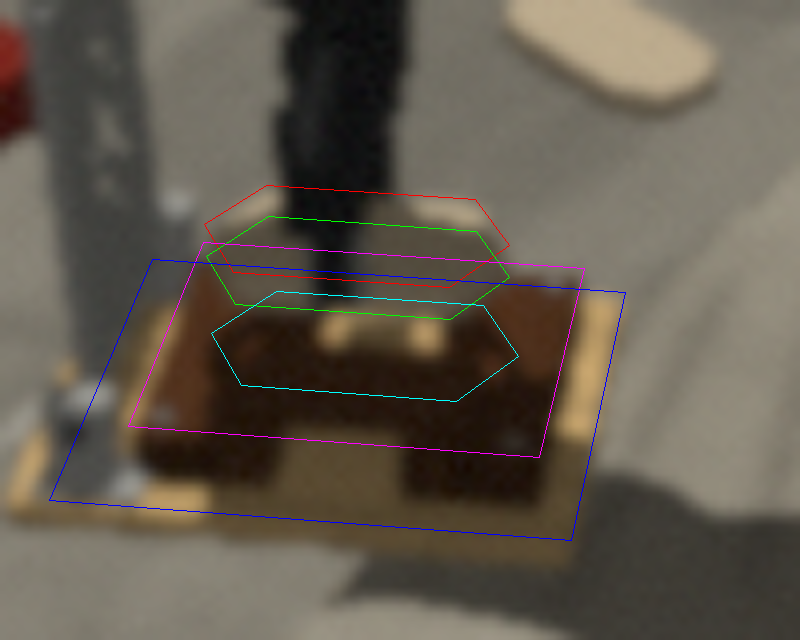

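View pics/ov6top.png

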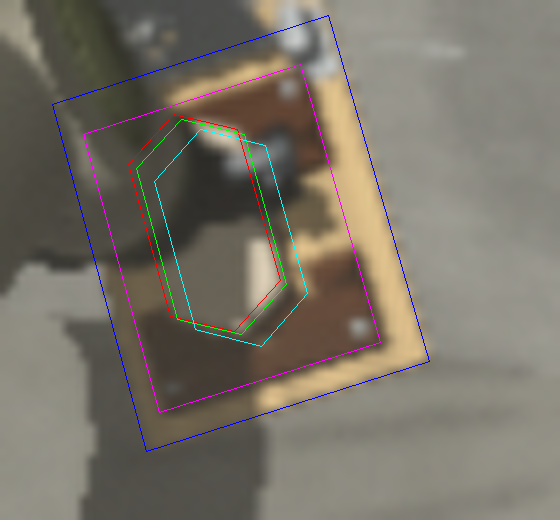

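Run:
```python
from ov import *
np.set_printoptions(linewidth=220)
jp=[.531,.1554,.284]; tp=[.5319,.1561,.284]
print("slot near bottom",w2px("side",place(np.array([[.023,.058,.012],[-.023,.058,.012],[.023,.058,.030],[-.023,.058,.030],[.074,.058,.02],[-.074,.058,.02]]),jp)))
print("tips",w2px("side",place(np.array([[.056,0,.007],[-.056,0,.007]]),tp,.0689)))
a=cv2.imread("pics/side1.png").astype(int)
for r in (260,262,264): print(r,a[r,190:250,1])
a=cv2.imread("pics/side6.png").astype(int)
for r in (231,233,235,237,239,241): print(r,a[r,195:245,1], a[r,195:245,2][-14:])
```

```text
slot near bottom [[208.55854037 265.32141371]
 [224.40243092 266.53807704]
 [208.23888958 260.26932083]
 [224.18775937 261.47413959]
 [190.94157959 261.75508104]
 [242.07087719 265.65315291]]
tips [[200.19168735 234.59195067]
 [238.17711108 237.22622486]]
260 [ 87  75  47  28  26  24  25  26  27  26  29  24  25  23  23  25  28  29  34  54  93 126 145 149 150 151 150 151 151 148 144 138 136 129 108  74  46  38  35  32  29  34  38  38  41  40  46  59  79  84  70  51  45  67
 109 143 152 147 131 112]
262 [ 87  77  55  30  20  18  21  17  15  22  16  19  20  19  20  21  24  27  36  71 113 141 153 155 156 156 155 156 155 156 154 155 152 146 121  76  36  22  19  21  24  19  23  27  24  31  31  38  42  45  42  36  51  89
 126 150 152 145 127 116]
264 [116 121 108  87  63  50  40  38  38  39  32  35  37  38  37  36  30  35  60 103 137 155 158 158 159 158 158 158 157 157 156 156 158 148 123  75  31  21  20  17  18  15  18  19  18  18  21  16  24  21  23  26  58 101
 133 146 144 131 118 122]
231 [105 122 126 117 109 112 115 115 121 129 137 141 136 120  97  59  27  17  17  18  14  18  18  11  2
[... 716 characters left out ...]
4  71  72  73  76  75  73  77  75  76  76  72  69  58  37  20  15  22  37  52  64  72  73  76  77  75  75  76  73  75  75  77  77  76  76  77  77  89 105 119 126 126 126 126 127] [ 85  85  84  84  84  85  96 112 125 131 130 131 131 132]
239 [ 74  75  74  68  59  54  57  66  73  76  80  80  80  81  80  79  79  74  60  39  21  16  23  36  50  61  70  73  77  77  78  77  76  78  78  76  76  76  75  76  74  72  71  76  85  87  88  91 101 104] [ 84  85  83  84  82  81  81  89  99 101 103 104 111 114]
241 [72 73 69 61 56 49 50 56 67 75 78 82 83 80 83 83 83 75 64 44 24 20 22 35 54 65 76 81 82 82 83 82 81 83 83 80 79 77 76 71 67 60 59 55 50 52 51 58 69 75] [87 86 84 81 81 78 82 82 82 81 80 82 88 91]
```

Run:
```python
from ov import *
np.set_printoptions(linewidth=200)
jp=np.array([.531,.1554,.284])
im=cv2.imread("pics/top1.png").astype(np.float32)[...,1]
def prof(xs,ys,z):
    acc=0
    for y in ys:
        P=np.c_[xs,np.full(len(xs),y),np.full(len(xs),z)]
        uv=w2px("top",place(P,jp)).astype(np.float32)
        acc=acc+cv2.remap(im,uv[:,0],uv[:,1],cv2.INTER_LINEAR)
    return acc.ravel()/len(ys)
def cross(xs,v,lev):
    s=np.sign(v-lev); i=np.where(s[1:]*s[:-1]<0)[0]; return [round(1000*(xs[k]+(lev-v[k])/(v[k+1]-v[k])*(xs[k+1]-xs[k])),2) for k in i]
xs=np.arange(-.1,.075,.0005)
for ys in (np.arange(-.052,-.043,.001),np.arange(.043,.053,.001)):
  for z,exp in ((.034,"-23"),(.012,"+23,-74")):
    v=prof(xs,ys,z); print(z,exp,cross(xs,v,125))
# lateral outer edges: sample along y at x'=±.05
for z in (.034,.012):
    for xr in (np.arange(-.065,-.03,.002),np.arange(.03,.05,.002)):
        acc=0; yy=np.arange(-.08,.08,.0005)
        for x in xr:
            uv=w2px("top",place(np.c_[np.full(len(yy),x),yy,np.full(len(yy),z)],jp)).astype(np.float32); acc=acc+cv2.remap(im,uv[:,0],uv[:,1],cv2.INTER_LINEAR).ravel()
        print("lat",z,cross(yy,acc/len(xr),125))
```

```text
0.034 -23 [np.float64(-77.74), np.float64(-23.74), np.float64(17.46), np.float64(73.09)]
0.012 +23,-74 [np.float64(-74.44), np.float64(-19.67), np.float64(22.53)]
0.034 -23 [np.float64(-77.7), np.float64(-24.59), np.float64(18.4), np.float64(73.92)]
0.012 +23,-74 [np.float64(-74.66), np.float64(-20.47), np.float64(22.71)]
lat 0.034 [np.float64(-61.96), np.float64(56.56)]
lat 0.034 [np.float64(-61.32), np.float64(56.94)]
lat 0.012 [np.float64(-58.35), np.float64(61.92)]
lat 0.012 [np.float64(-57.78), np.float64(62.4)]
```

```bash
python3 plan.py .5299 .1547 .045 -73.55 3
```

```text
t 10.65 p [0.5319 0.1561 0.0703] o [-1.7986e+02 -4.0000e-02 -7.3650e+01] open 0.0545 F [-0.2  0.6 -2.1]
[0.0002, 0.0008, 0.0084] [-0.001, -0.0, -0.001]
[0.0002, 0.0008, 0.0084] [-0.001, -0.0, -0.001]
[0.0002, 0.0008, 0.0084] [-0.001, -0.0, -0.001]
```

Emit:
{"fn": "jog_arm", "kwargs": {
  "motion": [
    [[0.0003, 0.0012, 0.008], [-0.001, 0, 0], 1],
    [[0.0003, 0.0012, 0.008], [-0.001, 0, -0.002], 1],
    [[0, 0, 0.007], [0, 0, 0], 1],
    [[0, 0, 0], [0, 0, 0], 1],
    [[0, 0, 0], [0, 0, 0], 1]
  ]
}}

```text
time: 11.28
eef_pos: [0.5297, 0.1546, 0.0455]
orientation: [-180.0, -0.0, -73.5]
ft_force: [-0.0, 0.4, -3.0]
opening: 0.0543
```

```bash
python3 plan.py .5299 .1547 .035 -73.55 3;python3 - <<'E'
from h import *
im=manip.read_camera("side"); cv2.imwrite("pics/side7.png",im[:,:,::-1])
from ov import *
s=manip.state(); p=s["eef_pos"]
ov("pics/side7.png","side",[p[0],p[1],.286],p[2]-.0013,[.5299,.1547,.286],(175,205,275,280),8,"pics/ov7.png")
E
```

```text
t 11.275 p [0.5297 0.1546 0.0455] o [-1.7999e+02 -5.0000e-02 -7.3530e+01] open 0.0543 F [-0.   0.4 -3. ]
[-0.0, -0.0001, 0.0035] [-0.0, -0.0, 0.0]
[-0.0, -0.0001, 0.0035] [-0.0, -0.0, 0.0]
[-0.0, -0.0001, 0.0035] [-0.0, -0.0, 0.0]
```

View pics/ov7.png

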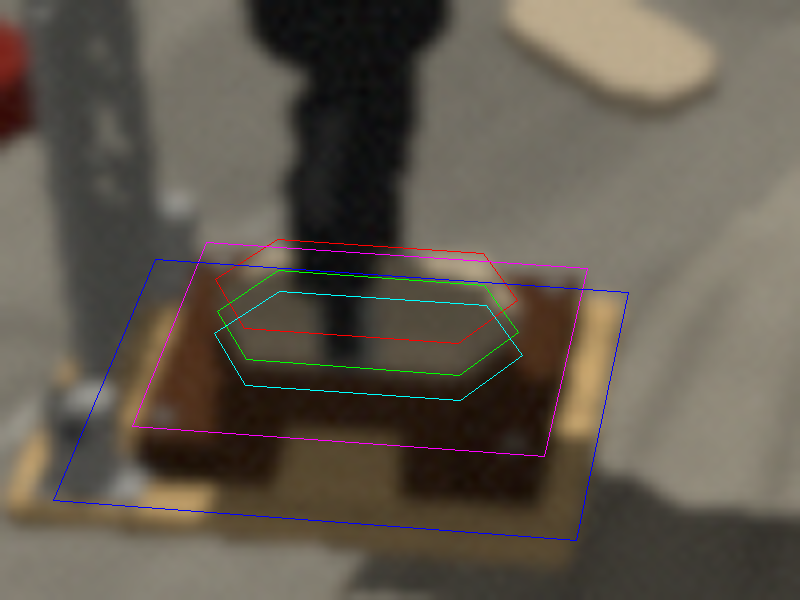

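Emit:
{"fn": "jog_arm", "kwargs": {
  "motion": [
    [[0, 0, 0.003], [0, 0, 0], 1],
    [[0, 0, 0.003], [0, 0, 0], 1],
    [[0, 0, 0.003], [0, 0, 0], 1],
    [[0, 0, 0.003], [0, 0, 0], 1],
    [[0, 0, 0], [0, 0, 0], 1]
  ]
}}

```text
time: 11.95
eef_pos: [0.53, 0.1548, 0.0331]
orientation: [-179.9, -0.0, -73.5]
ft_force: [0.5, 0.5, -1.6]
opening: 0.0543
```

Emit:
{"fn": "jog_arm", "kwargs": {
  "motion": [
    [[0, 0, 0.002], [0, 0, 0], 1],
    [[0, 0, 0.002], [0, 0, 0], 1],
    [[0, 0, 0.002], [0, 0, 0], 1],
    [[0, 0, 0], [0, 0, 0], 1]
  ]
}}

```text
time: 12.45
eef_pos: [0.5305, 0.1551, 0.0269]
orientation: [-179.9, -0.0, -73.5]
ft_force: [0.2, 0.4, -1.8]
opening: 0.0544
```

Emit:
{"fn": "jog_arm", "kwargs": {
  "motion": [
    [[0, 0, 0.002], [0, 0, 0], 1],
    [[0, 0, 0.002], [0, 0, 0], 1],
    [[0, 0, 0.001], [0, 0, 0], 1],
    [[0, 0, 0], [0, 0, 0], 1]
  ]
}}

```text
time: 12.95
eef_pos: [0.5305, 0.1551, 0.0215]
orientation: [-179.9, -0.0, -73.5]
ft_force: [0.3, 0.7, -1.4]
opening: 0.0546
```

Emit:
{"fn": "jog_arm", "kwargs": {
  "motion": [
    [[0, 0, 0.0008], [0, 0, 0], 1],
    [[0, 0, 0.0006], [0, 0, 0], 1],
    [[0, 0, 0], [0, 0, 0], 1]
  ]
}}

```text
time: 13.32
eef_pos: [0.5305, 0.1551, 0.0211]
orientation: [-179.8, -0.0, -73.5]
ft_force: [1.0, -0.0, -1.4]
opening: 0.0544
```

Emit:
{"fn": "jog_arm", "kwargs": {
  "motion": [
    [[0, 0, 0], [0, 0, 0], 0.6],
    [[0, 0, 0], [0, 0, 0], 0.2],
    [[0, 0, 0], [0, 0, 0], 0],
    [[0, 0, 0], [0, 0, 0], 0],
    [[0, 0, 0], [0, 0, 0], 0]
  ]
}}

```text
time: 13.95
eef_pos: [0.5305, 0.1549, 0.0211]
orientation: [-179.9, -0.0, -73.5]
ft_force: [-0.5, -0.9, 0.4]
opening: 0.0857
```

Emit:
{"fn": "jog_arm", "kwargs": {
  "motion": [
    [[0, 0, -0.01], [0, 0, 0], 0],
    [[0, 0, -0.02], [0, 0, 0], 0],
    [[0, 0, -0.02], [0, 0, 0], 0],
    [[0, 0.01, -0.03], [0, 0, 0], 0],
    [[0, 0.02, -0.03], [0, 0, 0], 0],
    [[0, 0.03, -0.03], [0, 0, 0], 0],
    [[0, 0.04, -0.03], [0, 0, 0], 0],
    [[0, 0.04, -0.02], [0, 0, 0], 0],
    [[0, 0, 0], [0, 0, 0], 0]
  ]
}}

```text
time: 15.08
eef_pos: [0.3916, 0.1137, 0.2208]
orientation: [-179.6, -0.0, -73.6]
ft_force: [0.5, -0.1, -0.5]
opening: 0.0856
```

Run:
```python
from ov import *
s=manip.state(); print(s["time"],s["eef_pos"],s["orientation"],s["joint_positions"])
for c,roi in (("side",(175,205,275,280)),("top",(140,165,215,230))):
    im=manip.read_camera(c); cv2.imwrite(f"pics/{c}8.png",im[:,:,::-1])
    ov(f"pics/{c}8.png",c,None,.02,None,roi,8,f"pics/ov8{c}.png")
    for n in("grip_bar","frame_hinge"):
        print(c,n,[(round(r["score"],2),np.round(r["pixel"],1)) for r in manip.landmark_of(c,n)])
```

```text
15.075 [0.39162077 0.1137254  0.22077684] [-1.79642141e+02 -1.19964660e-02 -7.35581470e+01] [-23.4654012   13.60402409  -0.93118965 131.98118722   0.50034648
  34.06474441 -98.34153565]
side grip_bar [(0.61, array([184.9, 179.6]))]
side frame_hinge [(0.59, array([244.9, 187.8])), (0.24, array([251.2, 222.2]))]
top grip_bar [(0.65, array([162.1, 149.6])), (0.18, array([175.1, 280.7]))]
top frame_hinge [(0.57, array([171.4, 164.4]))]
```

View pics/ov8side.png

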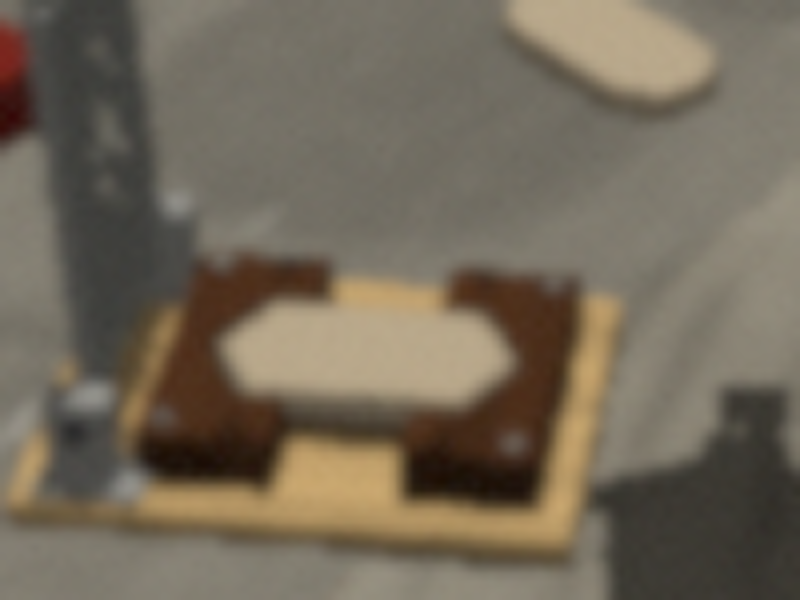

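View pics/ov8top.png

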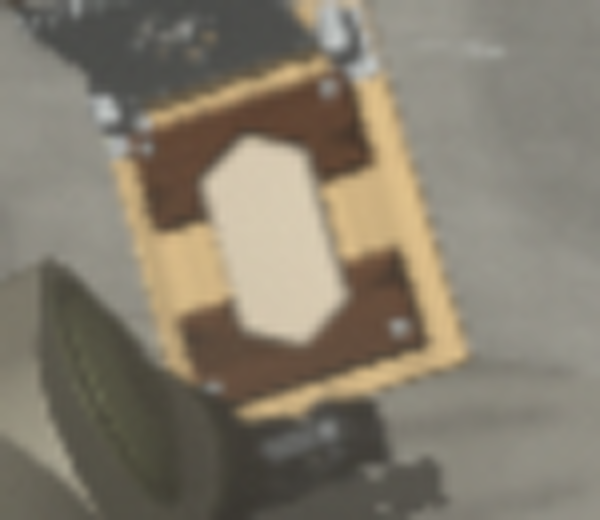

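View pics/side8.png

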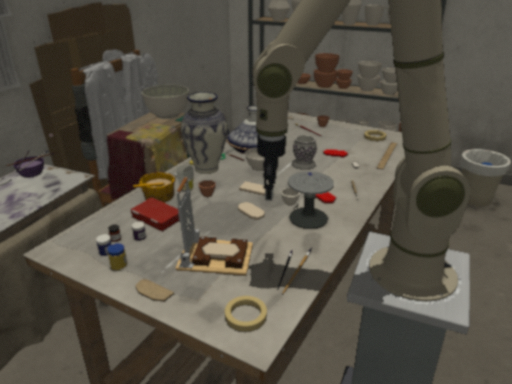

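```bash
cat > jf.py <<'E'
from h import *
def jf():
    s=manip.state(); p=s["eef_pos"]; c,sn=np.cos(.286),np.sin(.286); d=p[:2]-np.array([.5305,.155])
    print("t",s["time"],"x' %.1f y' %.1f z %.1f"%(1e3*(d[0]*c+d[1]*sn),1e3*(-d[0]*sn+d[1]*c),1e3*p[2]),np.round(s["orientation"],1),np.round(s["ft_force"],1),round(s["opening"],4))
if __name__=="__main__": jf()
E
python3 jf.py
```

```text
t 15.375 x' -141.8 y' -0.0 z 218.5 [-179.8   -0.   -73.6] [ 0.2 -1.   0.3] 0.085
```

Emit:
{"fn": "jog_arm", "kwargs": {
  "motion": [
    [[0, 0, -0.03], [0, 0, 0], 1],
    [[0, 0, -0.03], [0, 0, 0], 1],
    [[0, -0.01, -0.03], [0, 0, 0], 1],
    [[0, -0.03, 0], [0, 0, 0], 1],
    [[0, -0.03, 0], [0, 0, 0], 1],
    [[0, -0.03, 0], [0, 0, 0], 1],
    [[0, -0.03, 0], [0, 0, 0], 1],
    [[0, -0.03, 0], [0, 0, 0], 1],
    [[0, -0.03, 0], [0, 0, 0], 1],
    [[0, 0, 0], [0, 0, 0], 1]
  ]
}}

```text
time: 16.62
eef_pos: [0.5859, 0.1714, 0.3023]
orientation: [179.4, -0.1, -73.6]
ft_force: [-0.4, 0.2, 0.0]
opening: -0.0001
```

```bash
python3 jf.py
```

```text
t 16.625 x' 57.8 y' 0.1 z 302.3 [ 1.794e+02 -1.000e-01 -7.360e+01] [-0.4  0.2  0. ] -0.0001
```

Emit:
{"fn": "jog_arm", "kwargs": {
  "motion": [
    [[0, -0.03, 0], [0.005, 0, 0], 1],
    [[0, -0.03, 0], [0.005, 0, 0], 1],
    [[0, -0.025, 0], [0, 0, 0], 1],
    [[0, 0, 0.02], [0, 0, 0], 1],
    [[0, 0, 0.02], [0, 0, 0], 1],
    [[0, 0, 0], [0, 0, 0], 1]
  ]
}}

```text
time: 17.38
eef_pos: [0.6668, 0.1949, 0.255]
orientation: [179.4, -0.2, -73.6]
ft_force: [-0.0, 0.0, 0.3]
opening: 0.0004
```

```bash
python3 jf.py
python3 - <<'E'
from h import *
for c,roi in (("side",(150,120,270,220)),("top",(110,130,220,210))):
    im=manip.read_camera(c); cv2.imwrite(f"pics/{c}9.png",im[:,:,::-1]); x0,y0,x1,y1=roi
    cv2.imwrite(f"pics/z9{c}.png",cv2.resize(im[y0:y1,x0:x1,::-1],None,fx=6,fy=6,interpolation=cv2.INTER_CUBIC))
E
```

```text
t 17.375 x' 142.1 y' -0.2 z 255.0 [179.4  -0.2 -73.6] [-0.   0.   0.3] 0.0004
```

View pics/z9side.png

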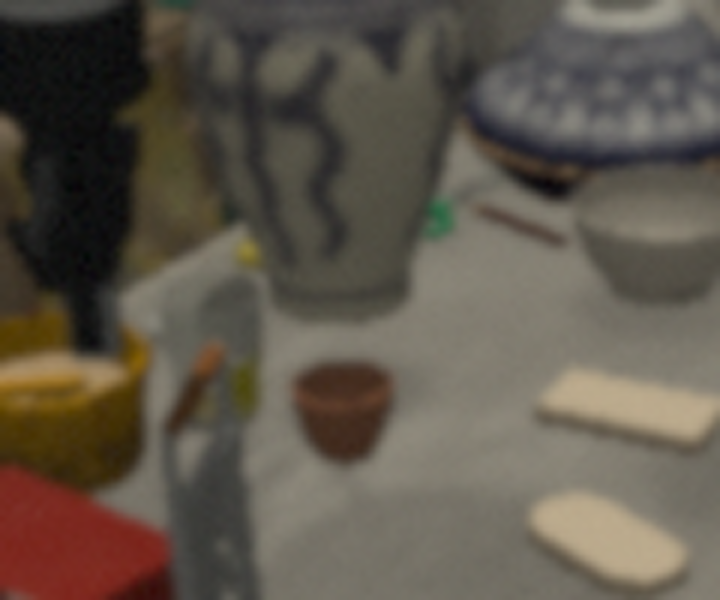

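View pics/z9top.png

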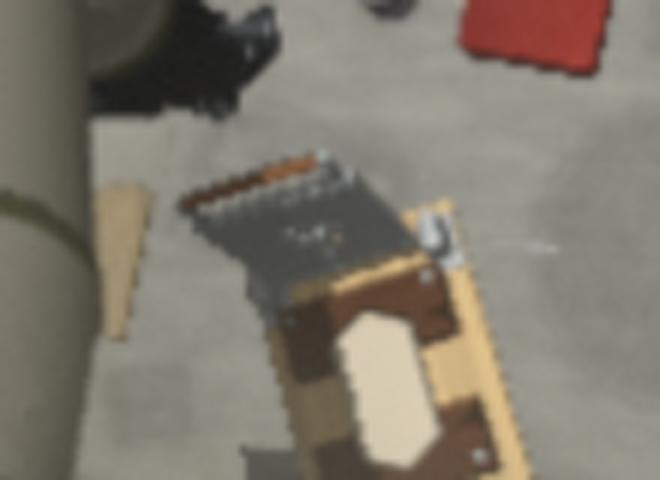

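Emit:
{"fn": "jog_arm", "kwargs": {
  "motion": [
    [[0, 0, 0.014], [0.01, 0, 0], 1],
    [[0, 0, 0.014], [0, 0, 0], 1],
    [[0, 0.008, 0], [0, 0, 0], 1],
    [[0, 0.01, 0], [0, 0, 0], 1],
    [[0, 0.01, 0], [0, 0, 0], 1],
    [[0, 0.01, 0], [0, 0, 0], 1],
    [[0, 0, 0], [0, 0, 0], 1]
  ]
}}

```text
time: 18.35
eef_pos: [0.6302, 0.184, 0.2327]
orientation: [-179.5, -0.1, -73.6]
ft_force: [0.8, 0.3, 0.0]
opening: 0.0002
```

```bash
python3 jf.py
python3 - <<'E'
from h import *
for c,roi in (("side",(150,120,270,220)),):
    im=manip.read_camera(c); cv2.imwrite(f"pics/{c}10.png",im[:,:,::-1]); x0,y0,x1,y1=roi
    cv2.imwrite(f"pics/z10{c}.png",cv2.resize(im[y0:y1,x0:x1,::-1],None,fx=6,fy=6,interpolation=cv2.INTER_CUBIC))
E
```

```text
t 18.35 x' 103.8 y' -0.3 z 232.7 [-1.795e+02 -1.000e-01 -7.360e+01] [0.8 0.3 0. ] 0.0002
```

View pics/z10side.png

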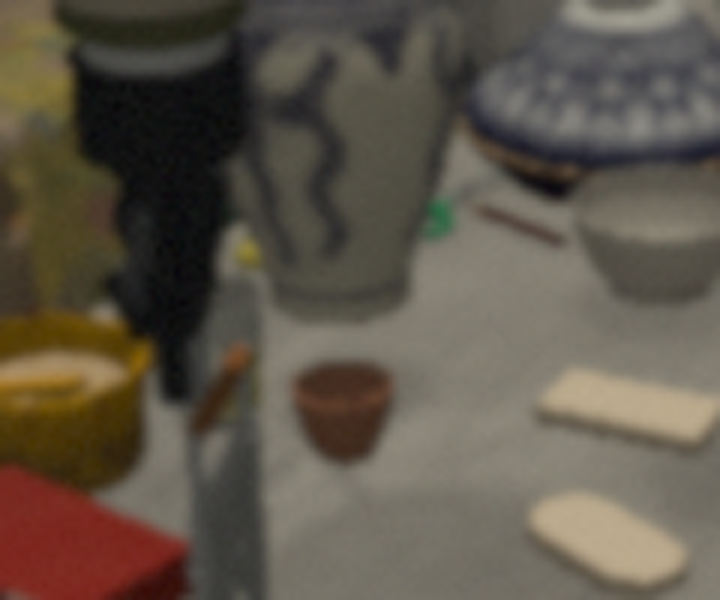

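Emit:
{"fn": "jog_arm", "kwargs": {
  "motion": [
    [[0, 0.01, 0.003], [0, 0, 0], 1],
    [[0, 0.011, 0.004], [0, 0, 0], 1],
    [[0, 0.02, 0.004], [0, 0, 0], 1],
    [[0, 0.02, 0.006], [0, 0, 0], 1],
    [[0, 0.018, 0.008], [0, 0, 0], 1],
    [[0, 0.01, 0.005], [0, 0, 0], 1],
    [[0, 0, 0], [0, 0, 0], 1]
  ]
}}

```text
time: 19.27
eef_pos: [0.5417, 0.1579, 0.2004]
orientation: [-179.3, -0.1, -73.6]
ft_force: [0.2, 0.1, 0.2]
opening: 0.0003
```

```bash
python3 jf.py
python3 - <<'E'
from h import *
for c,roi in (("side",(150,140,270,240)),):
    im=manip.read_camera(c); cv2.imwrite(f"pics/{c}11.png",im[:,:,::-1]); x0,y0,x1,y1=roi
    cv2.imwrite(f"pics/z11{c}.png",cv2.resize(im[y0:y1,x0:x1,::-1],None,fx=6,fy=6,interpolation=cv2.INTER_CUBIC))
E
```

```text
t 19.275 x' 11.6 y' -0.4 z 200.4 [-1.793e+02 -1.000e-01 -7.360e+01] [0.2 0.1 0.2] 0.0003
```

View pics/z11side.png

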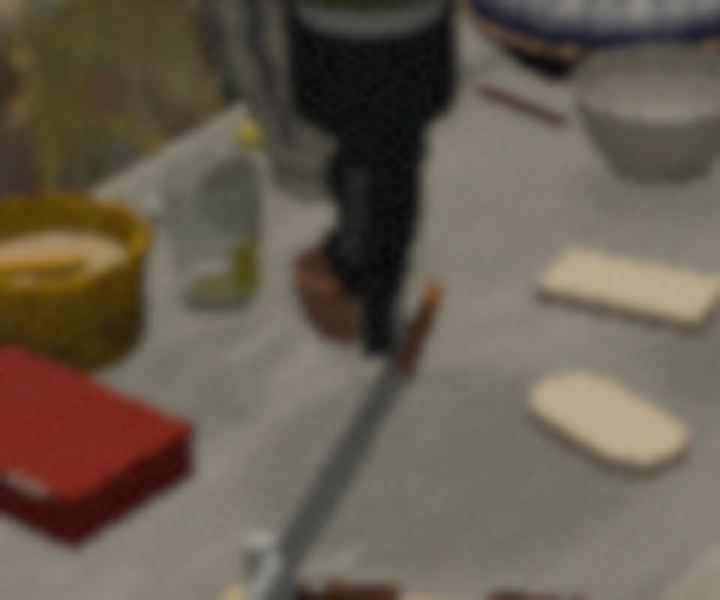

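Emit:
{"fn": "jog_arm", "kwargs": {
  "motion": [
    [[0, 0.012, 0.007], [0, 0, 0], 1],
    [[0, 0.015, 0.009], [0, 0, 0], 1],
    [[0, 0.013, 0.01], [0, 0, 0], 1],
    [[0, 0.01, 0.008], [0, 0, 0], 1],
    [[0, 0, 0], [0, 0, 0], 1]
  ]
}}

```text
time: 19.95
eef_pos: [0.4952, 0.1443, 0.1642]
orientation: [-179.0, -0.1, -73.6]
ft_force: [0.1, 0.8, -1.0]
opening: 0.0003
```

```bash
python3 jf.py
python3 - <<'E'
from h import *
for c,roi in (("side",(150,160,270,260)),):
    im=manip.read_camera(c); cv2.imwrite(f"pics/{c}12.png",im[:,:,::-1]); x0,y0,x1,y1=roi
    cv2.imwrite(f"pics/z12{c}.png",cv2.resize(im[y0:y1,x0:x1,::-1],None,fx=6,fy=6,interpolation=cv2.INTER_CUBIC))
E
```

```text
t 19.95 x' -36.9 y' -0.3 z 164.2 [-1.79e+02 -1.00e-01 -7.36e+01] [ 0.1  0.8 -1. ] 0.0003
```

View pics/z12side.png

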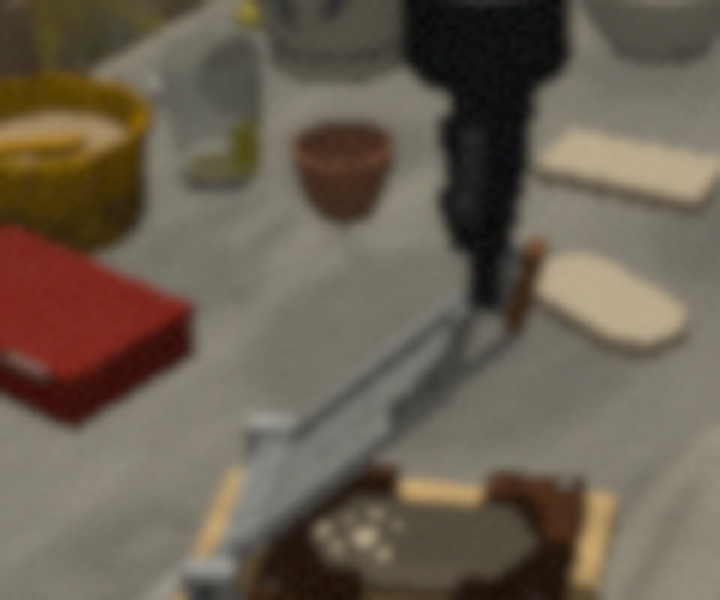

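Emit:
{"fn": "jog_arm", "kwargs": {
  "motion": [
    [[0, -0.003, 0], [0.01, 0, 0], 1],
    [[0, 0, -0.02], [0, 0, 0], 1],
    [[0, 0, -0.02], [0, 0, 0], 1],
    [[0, 0.012, 0], [0, 0, 0], 1],
    [[0, 0.013, 0], [0, 0, 0], 1],
    [[0, 0, 0], [0, 0, 0], 1]
  ]
}}

```text
time: 20.75
eef_pos: [0.4706, 0.1369, 0.204]
orientation: [-178.6, -0.1, -73.6]
ft_force: [1.1, -0.2, -0.9]
opening: 0.0001
```

```bash
python3 jf.py
python3 - <<'E'
from h import *
for c,roi in (("side",(150,160,270,260)),):
    im=manip.read_camera(c); cv2.imwrite(f"pics/{c}13.png",im[:,:,::-1]); x0,y0,x1,y1=roi
    cv2.imwrite(f"pics/z13{c}.png",cv2.resize(im[y0:y1,x0:x1,::-1],None,fx=6,fy=6,interpolation=cv2.INTER_CUBIC))
c,s=np.cos(.286),np.sin(.286)
for th in (.6,.65,.7,.75,.8):
    x=.09-.198*np.cos(th); z=.041+.198*np.sin(th)
    P=[[.5305+x*c-y*s,.155+x*s+y*c,z] for y in (-.041,.041)]
    print(th,np.round((w2px("side",P)-[150,160])*6).tolist())
E
```

```text
t 20.75 x' -62.6 y' -0.5 z 204.0 [-1.786e+02 -1.000e-01 -7.360e+01] [ 1.1 -0.2 -0.9] 0.0001
0.6 [[578.0, 284.0], [554.0, 377.0]]
0.65 [[566.0, 269.0], [541.0, 361.0]]
0.7 [[553.0, 254.0], [527.0, 346.0]]
0.75 [[539.0, 240.0], [512.0, 331.0]]
0.8 [[525.0, 226.0], [497.0, 316.0]]
```

View pics/z13side.png

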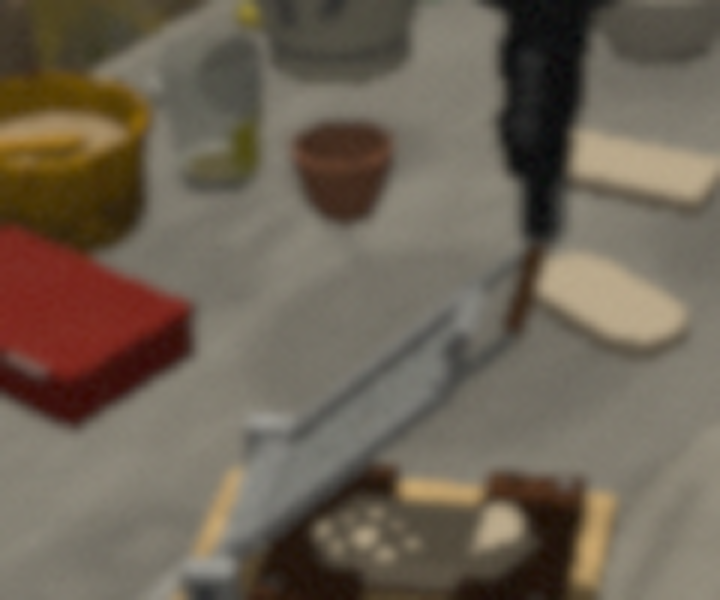

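Emit:
{"fn": "jog_arm", "kwargs": {
  "motion": [
    [[0, 0, 0.011], [-0.012, 0, 0], 1],
    [[0, 0, 0.011], [-0.012, 0, 0], 1],
    [[0, 0.006, 0.012], [0, 0, 0], 1],
    [[0, 0.006, 0.012], [0, 0, 0], 1],
    [[0, 0.007, 0.013], [0, 0, 0], 1],
    [[0, 0.007, 0.013], [0, 0, 0], 1],
    [[0, 0, 0], [0, 0, 0], 1]
  ]
}}

```text
time: 21.68
eef_pos: [0.4431, 0.1287, 0.124]
orientation: [179.2, -0.2, -73.6]
ft_force: [0.2, 0.2, -0.1]
opening: -0.0002
```

```bash
python3 jf.py
python3 - <<'E'
from h import *
for c,roi in (("side",(150,180,270,280)),):
    im=manip.read_camera(c); cv2.imwrite(f"pics/{c}14.png",im[:,:,::-1]); x0,y0,x1,y1=roi
    cv2.imwrite(f"pics/z14{c}.png",cv2.resize(im[y0:y1,x0:x1,::-1],None,fx=6,fy=6,interpolation=cv2.INTER_CUBIC))
E
```

```text
t 21.675 x' -91.3 y' -0.6 z 124.0 [179.2  -0.2 -73.6] [ 0.2  0.2 -0.1] -0.0002
```

View pics/z14side.png

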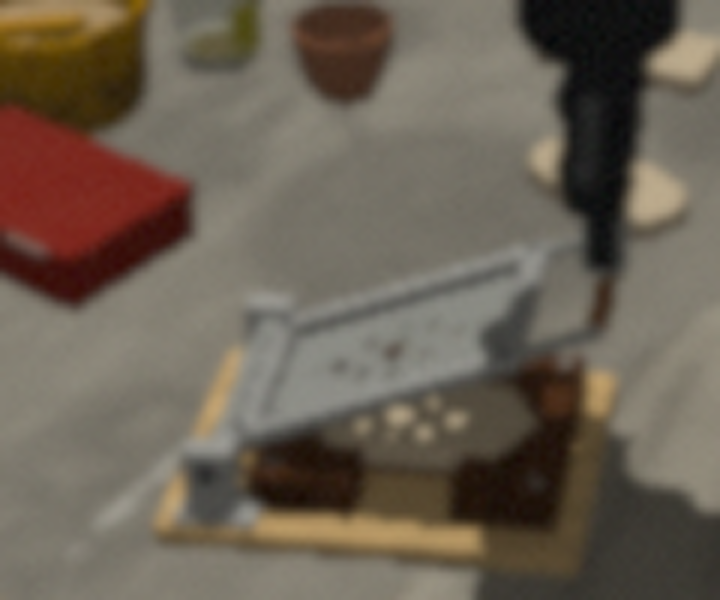

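Emit:
{"fn": "jog_arm", "kwargs": {
  "motion": [
    [[0, 0.004, 0.012], [0.006, 0, 0], 1],
    [[0, 0.004, 0.012], [0, 0, 0], 1],
    [[0, 0.003, 0.012], [0, 0, 0], 1],
    [[0, 0.003, 0.012], [0, 0, 0], 1],
    [[0, 0.001, 0.008], [0, 0, 0], 1],
    [[0, 0, 0.008], [0, 0, 0], 1],
    [[0, 0, 0.006], [0, 0, 0], 1],
    [[0, 0, 0.003], [0, 0, 0], 1]
  ]
}}

```text
time: 22.72
eef_pos: [0.4316, 0.1252, 0.0492]
orientation: [179.8, -0.1, -73.6]
ft_force: [-1.4, 0.6, 1.1]
opening: -0.0
```

```bash
python3 jf.py
```

```text
t 22.725 x' -103.2 y' -0.7 z 49.2 [ 1.798e+02 -1.000e-01 -7.360e+01] [-1.4  0.6  1.1] -0.0
```

Emit:
{"fn": "jog_arm", "kwargs": {
  "motion": [
    [[0, 0, 0.002], [0, 0, 0], 1],
    [[0, 0, 0.002], [0, 0, 0], 1],
    [[0, 0, 0.001], [0, 0, 0], 1],
    [[0, 0, 0], [0, 0, 0], 1]
  ]
}}

```text
time: 23.22
eef_pos: [0.4318, 0.1253, 0.0465]
orientation: [179.9, -0.1, -73.6]
ft_force: [-2.1, 0.3, 2.6]
opening: -0.0
```

Emit:
{"fn": "jog_arm", "kwargs": {
  "motion": [
    [[0, 0, 0.002], [0, 0, 0], 1],
    [[0, 0, 0.002], [0, 0, 0], 1],
    [[0, 0, 0], [0, 0, 0], 1]
  ]
}}

```text
time: 23.6
eef_pos: [0.4318, 0.1253, 0.0465]
orientation: [-179.9, -0.1, -73.6]
ft_force: [-2.5, 0.6, 3.1]
opening: 0.0004
```

Emit:
{"fn": "jog_arm", "kwargs": {
  "motion": [
    [[0, 0, -0.01], [0, 0, 0], 1],
    [[0, 0, -0.02], [0, 0, 0], 1],
    [[0, 0, -0.03], [0, 0, 0], 1],
    [[0, 0, -0.04], [0, 0, 0], 1],
    [[0, 0, -0.04], [0, 0, 0], 1],
    [[0, 0, -0.03], [0, 0, 0], 1],
    [[0, 0, 0], [0, 0, 0], 1],
    [[0, 0, 0], [0, 0, 0], 1]
  ]
}}

```text
time: 24.6
eef_pos: [0.4326, 0.1258, 0.2254]
orientation: [-179.5, -0.1, -73.7]
ft_force: [-0.5, -0.2, -0.6]
opening: -0.0002
```

```bash
python3 jf.py
python3 - <<'E'
from h import *
for c,roi in (("side",(150,180,270,280)),("top",(120,140,240,240))):
    im=manip.read_camera(c); cv2.imwrite(f"pics/{c}15.png",im[:,:,::-1]); x0,y0,x1,y1=roi
    cv2.imwrite(f"pics/z15{c}.png",cv2.resize(im[y0:y1,x0:x1,::-1],None,fx=6,fy=6,interpolation=cv2.INTER_CUBIC))
c,s=np.cos(.286),np.sin(.286)
for th in (0,.03,.06):
    x=.09-.198*np.cos(th); z=.041+.198*np.sin(th)
    P=[[.5305+x*c-y*s,.155+x*s+y*c,z] for y in (-.041,.041)]
    print(th,np.round((w2px("side",P)-[150,180])*6).tolist())
E
```

```text
t 24.6 x' -102.2 y' -0.4 z 225.4 [-1.795e+02 -1.000e-01 -7.370e+01] [-0.5 -0.2 -0.6] -0.0002
0 [[650.0, 361.0], [630.0, 461.0]]
0.03 [[649.0, 351.0], [630.0, 451.0]]
0.06 [[649.0, 341.0], [629.0, 440.0]]
```

View pics/z15side.png

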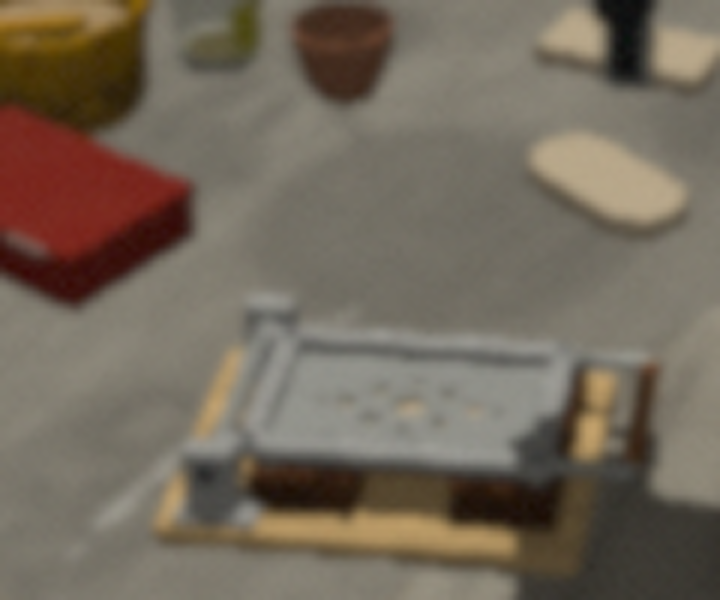

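View pics/side15.png

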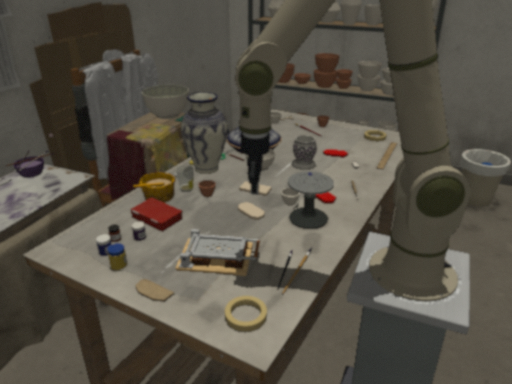

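View pics/top15.png

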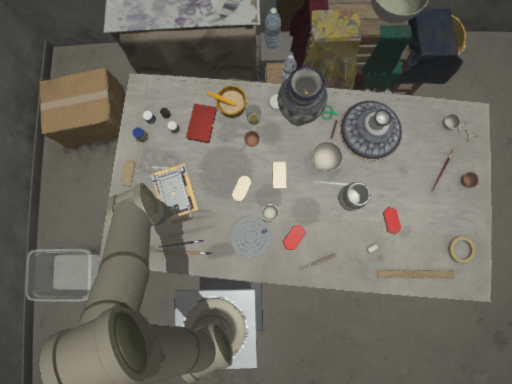

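```bash
python3 -c "
from bench import manip
print(manip.job_done())"
```

```text
the job is handed in; nothing more can be done
None
```

I set the pointed white tile in the jig's pocket, let go of it and closed the stencil frame over it. I then backed the arm clear and handed the job in at about 24.6 s; it gave no verdict.

**Tile:** I lowered it in slowly and felt no contact force on the way. When I released it, the gripper height matched a tile lying on the pocket floor. Both cameras then showed it in the pocket, its top level with the die plate. With the frame down, only a bit of tile shows through the holes, so I couldn't re-measure it after closing.

**Frame:** I pulled it down from behind the grip bar, then pressed it from above at less than about 1 rad/s by plan. It stopped with the fingertip at 46.5 mm, which is the height of the bar's top when closed. After I lifted away, the side picture showed the bar within about 1 pixel of its closed position.

**Other things:** In the last pictures the other tiles, the cups and the tape roll stood where they started. I didn't touch the red look-alikes. The force reading was back near zero with the arm 180 mm above the jig.

**Disagreement:** The two cameras put the pocket about 1.5 mm apart along its length. I aimed between them and the tile went in without resistance.

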